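# Trip a storage unit latch with a pin, load its SSDs and cover plate, close it

### The arm

A 6-joint arm with a two-finger parallel gripper is mounted at the origin on the work surface. World frame = base frame: x ahead of the robot, y to its left, z up, the work surface at z = 0. Lengths are in m, angles in rad, forces in N, time in s.
With the tool pointing down it reaches from about 0.225 to 0.875 m from the base axis. Payload 3.4 kg.
Tool frame: the origin (TCP) lies between the finger pads; the fingertips stand 17 mm ahead of it and the grasp point (between the pads) lies 2 mm behind it; y points along the fingers, z is the direction in which the jaws open and shut, and the axes are right-handed (so a half turn about y gives the same grasp; the last joint's range is limited). The gripper opens to 85 mm and grips with 20 to 120 N. Pads are 22 mm wide; open, the fingers measure 114 mm over their backs; the gripper's body (76 mm by 85 mm) begins 54 mm behind the grasp point. The pads swing forward as they close: fully open they stand 13 mm farther back than shut.
Start: joints at [1.093, 0.276, 1.505, -0, 1.361, -0.121], TCP at [0.201, 0.539, 0.248] pointing down, gripper open.
Joint ranges: [-2.89, 2.89], [-0.75, 2.08], [0.22, 2.7], [-1.18, 4.32], [0.11, 2.71], [-2.7, 2.7]. Speed limits (rad/s): [2.57, 2.57, 3.14, 3.14, 3.14, 3.14].

### API

Orientations are given as a unit quaternion [w, x, y, z].
In Python, from rig import manip, get_image, camera_model, sign_off, spot_in, silhouettes, spot_point gives the robot as it stands.
- The arm moves only by the tool jog_arm, never from a script. Its argument "targets" is a list of rows, each a list of 3 entries, a list of its own where there are three numbers: the finger opening in m, from 0 to 0.0854, then the shift along the world's x, y, z in m, then the turn about the world's z in rad. In form: [[claw, [x, y, z], spin], ...]. A call has 1 to 10 rows; each row shifts and turns the commanded pose from where the row before left it; what a row does not reach is not made up. A row lasts 1/8 s, in which the tool goes at most 62.5 mm and 10.7 degrees, less where a joint would pass 70% of its speed; a pose out of reach is approached as far as the arm can. A call with a gripper value outside its range is refused whole. The fingers move at their own pace and stop on an object; "force" is the grip in N (left out, the last holds). Time passes only in rows, so rows that do not move let the fingers close. It gives the time, the measured TCP pose, the force and the opening at its end, in the units of the state.
- manip.get_state(): the state, without advancing time (a new reading comes with each control period).
- get_image(name): name is "scene" or "top"; returns (picture, depth): 480x640x3 uint8, red, green, blue; 480x640 float32, m along the optical axis (not along the pixel's ray), 0 where there is no reading.
- camera_model(name): a dict with "mtx" (3x3 intrinsics, pixels), "distortion" ([k1, k2, p1, p2, k3] as OpenCV has them; the pictures are not rectified), "world_from_camera" (4x4, takes a point from camera to world coordinates). Camera axes: x right, y up, looking along -z (the intrinsics and any distortion apply to the point x, -y, -z); pixel columns grow to the right and rows downward; lengths in m; the calibration is good to about 2 mm. A picture is of the moment at which its call begins. camera_model takes no time and is no camera call.
- sign_off(): hands the job in, once; it reports no verdict.
Trained networks look in the newest picture that a camera, given by its name, has taken for a name from the list of things; names that differ only in an ending like _2 or _b are one class to them, and where a whole thing is asked for, a point or a joint stands for the part that bears it (a point fixed in the world has none). Each returns a list of dicts, best first, with "score" (0 to 1); they miss things now and then, are a little off and sometimes report something else, mostly with a low value. They report only what shows in the picture. A call takes as long as a camera call. They do not tell look-alikes from the thing itself.
- spot_in(name, camera): "position" ([column, row] in pixels, amid what is visible of it).
- silhouettes(name, camera): "mask" (480x640 bool, what is visible of it) and "position" ([column, row] in pixels, amid what is visible of it).
- spot_point(name, camera): "position" ([column, row] in pixels: a listed point, or the origin of a listed thing).
The state is a dict: "clock": time; "qpos": joint angles; "qd": joint speeds; "effort": joint torques, N m; "position": TCP position; "ee_rot": TCP orientation; "contact_force": force on the tool from outside, world axes, zero at the start; "moment": the same for the moment, N m; "width": finger opening in m.
Only numpy, scipy, OpenCV 4.12 (cv2) and the standard library are available. Lean on these libraries where they do the work, as an engineer would, in place of code of your own. Each camera call takes 0.05 s, during which the arm holds its last target.

### The job

Get the storage unit ready to go back to the customer: push the orange release pin down through the small ringed hole in its top until the hidden latch lets the drawer spring out, put the pin back in its hole in the wooden tool block, and pull the drawer out to its stop. Lay every SSD that is on the bench flat in a lane of its own in the drawer; then slide the copper cover plate lying on the white board over the board's edge nearest the robot until it overhangs well, take it by the overhanging end and lay it squarely on the four brass standoffs, across the lanes. Finally push the drawer fully home until it latches, and leave the other things on the bench alone.

Things in the scene. Friction and masses are not known exactly. Their poses are not given: they have to be found in the camera images.
- release_hole (a point): Centre of the mouth of the release hole, 10 mm in diameter, ringed in yellow, in the 4 mm thick top sheet of the dark steel storage unit (200 mm deep, 240 wide, 72 high), near its front right corner as seen from the robot. Axes are the unit's: x from its front (which faces the robot) to its back, y to its left, z up.
- latch_pad (a point): Middle of the top of the hidden latch's pad (18 mm across), straight below the release hole and 16 mm under the unit's top face. It is sprung up: 2.5 N at first, 0.25 N more per mm, 13 mm of travel. The latch trips when it is 3 to 6 mm down (push about 10 mm, pin tip 26 mm under the top face); the drawer then springs out about 35 mm. The pad comes up again when the pin leaves.
- pin_handle (a point): Centre of the release pin's orange cylindrical handle, 15 mm in diameter and 46 mm long on the pin's axis (z, up). Below it a collar 20 mm across and 4 mm thick (underside 27 mm below this point), then a steel rod 5 mm in diameter and 45 mm long with a round tip, 72 mm below this point. 40 g. It stands upright in the tool block.
- pin_tip (a point): Tip of the release pin's rod, axes of the pin (z up along the pin).
- block_hole (a point): Centre of the mouth of the pin's hole in the wooden tool block, 12 mm in diameter, right through; 50 mm above the table. The pin belongs upright in it, collar resting on the block. The block is 40 mm square about the hole and runs on 70 mm to its -y side, where short steel bits stand 12 mm out of it.
- drawer (a joint): How far the drawer is out, in m: 0 pushed right in, about 0.0015 when latched, 0.135 at its stop. It slides towards the robot (-x of the unit), 1 N of friction. An ejector spring pushes it out over the first 30 mm (6 N when shut); pushing it right in takes about 9 N, after which the latch holds it and only a pin in the release hole frees it.
- drawer_handle (a point): Middle of the drawer's handle, a level steel bar 10 mm in diameter and 90 mm long along y, 38 mm above the table, its axis 36 mm in front of the drawer's front panel (196 mm wide, from 8 to 64 mm above the table). Moves with the drawer; axes as the unit's.
- standoff_center (a point): Midway between the tops of the drawer's four brass standoffs, 31 mm above the table, 20 mm above the drawer's floor. They are 8 mm in diameter, 22 mm before and behind and 70 mm left and right of this point. Inside, the drawer reaches 62 mm before and behind (front panel; rear wall 12 mm high) and 84 mm to each side (walls 6 mm high). Moves with the drawer; axes as the unit's.
- lane_left (a point): Middle of the floor of the left lane (drawer floor, 11 mm above the table). Each lane is a pocket 72 mm long (x of the unit) and 30 mm wide with ribs and end lips 6 mm high; the ribs between lanes are 16 mm wide, the outermost ones 4 mm. Lanes are 46 mm apart. Axes as the unit's.
- lane_middle (a point): Middle of the floor of the middle lane, as the left one.
- lane_right (a point): Middle of the floor of the right lane, as the left one.
- ssd1_center (a point): Centre of SSD 1: a black and silver module with a finned heat sink, 60 x 22 x 16 mm (x, y, z), 45 g, lying flat; half-way up. May be absent. It may lie either way round in a lane.
- ssd2_center (a point): Centre of SSD 2: a black and silver module with a finned heat sink, 60 x 22 x 16 mm (x, y, z), 45 g, lying flat; half-way up. May be absent. It may lie either way round in a lane.
- ssd3_center (a point): Centre of SSD 3: a black and silver module with a finned heat sink, 60 x 22 x 16 mm (x, y, z), 45 g, lying flat; half-way up. May be absent. It may lie either way round in a lane.
- plate_center (a point): Centre of the flat copper cover plate, 150 x 60 x 3 mm (x, y, z), about 90 g, lying flat on the white board. It slides; pushing it at an end, or dragging it, works. When laid on the standoffs its long side runs along y of the drawer, either way round.
- board_edge (a point): Middle of the top edge of the white work board on the side nearest the robot. The board is fixed, 200 mm long (x), 180 mm wide (y) and 40 mm high, so this point is 40 mm above the table. x points from this edge over the board, away from the robot; y along the edge.
- screwdriver: Bystander: yellow-handled screwdriver lying on the bench; origin at its underside.
- brush: Bystander: small brush lying on the bench behind the white board; origin at its underside.
- screw_dish: Bystander: round steel dish 90 mm across; origin at the centre of its underside.
- cleaner: Bystander: small clear bottle with a blue cap, 100 mm high; origin at the centre of its underside.
- tape: Bystander: roll of yellow tape 96 mm across, lying; origin at the centre of its underside.
- card_box: Bystander: orange carton 90 x 50 x 40 mm; origin at the centre of its underside.
Mind the look-alikes: they are no part of the job. Leave any turquoise look-alike of the part that bears ssd1_center alone.

How it is judged:
By the outcome, as a careful person would: the job done as asked, in the order asked, and still so for the second after the job is handed in, with the robot touching nothing.
Of ssd1, ssd2, ssd3 only 2 to 3 are there at a start; the rules pass over those that are not, and their reading is None.
At some moment in a run one of ssd1, ssd2, ssd3 may be knocked a few centimetres aside while the robot is not near it.
It also fails if it takes over 208 s, if anything falls off the work surface, if the arm or the gripper's body presses on something with over 40 N, if the wrist force passes 120 N, or if a joint passes its speed limit or range.

## Working session

There is one attempt and no reset: what is moved stays moved. The work goes in short steps, Python scripts to look and compute and a tool call to move; the robot and the scene stay as the last step left them, time stands still between calls to the robot, and variables do not carry over. Pictures are saved under pics/ and viewed, and the job is handed in when it is done.

Besides the shell and the picture viewer there is one more tool, called after "Request:" in YAML: its name, and indented under it one key for each argument. jog_arm: Moves the arm, as the interface text tells. Its arguments: {"type":"object","properties":{"targets":{"type":"array","items":{"type":"array"}},"force":{"type":"number"}},"required":["targets"]}

```bash
ls; mkdir -p pics; cat > h.py <<'E'
import numpy as np,cv2
from rig import manip,get_image,camera_model,sign_off,spot_in,silhouettes,spot_point
def save(n,img,s=1,box=None):
    if box: img=img[box[1]:box[3],box[0]:box[2]]
    if s!=1: img=cv2.resize(img,None,fx=s,fy=s,interpolation=cv2.INTER_CUBIC)
    cv2.imwrite('pics/'+n+'.png',img[:,:,::-1])
def ray(cam,px):
    m=camera_model(cam);K=np.array(m['mtx']);D=np.array(m['distortion']);T=np.array(m['world_from_camera'])
    u=cv2.undistortPoints(np.array(px,float).reshape(-1,1,2),K,D).reshape(-1,2)
    d=np.c_[u[:,0],-u[:,1],-np.ones(len(u))]@T[:3,:3].T
    return T[:3,3],d
def atz(cam,px,z):
    o,d=ray(cam,px);return o+d*((np.asarray(z)-o[2])/d[:,2])[:,None]
def dep(cam,px,depth):
    o,d=ray(cam,px);px=np.array(px).reshape(-1,2).round().astype(int)
    return o+d*depth[px[:,1],px[:,0]][:,None]
def proj(cam,P):
    m=camera_model(cam);K=np.array(m['mtx']);D=np.array(m['distortion']);T=np.array(m['world_from_camera'])
    c=(np.atleast_2d(P)-T[:3,3])@T[:3,:3];c=c*[1,-1,-1]
    return cv2.projectPoints(c.reshape(-1,1,3),np.zeros(3),np.zeros(3),K,D)[0].reshape(-1,2)
def cloud(cam,depth):
    v,u=np.mgrid[0:480,0:640];o,d=ray(cam,np.c_[u.ravel(),v.ravel()])
    P=o+d*depth.ravel()[:,None];P[depth.ravel()==0]=np.nan;return P.reshape(480,640,3)
E
python3 - <<'E'
from h import *
for c in('scene','top'):
    i,d=get_image(c);save(c+'0',i);np.save(c+'_d.npy',d);np.save(c+'_i.npy',i);m=camera_model(c);print(c,np.round(m['world_from_camera'],3).tolist(),m['mtx'],m['distortion'])
print(manip.get_state())
E
```

```text
pics
scene [[-0.823, -0.293, 0.487, 1.114], [0.569, -0.439, 0.696, 0.779], [0.01, 0.849, 0.528, 0.689], [0.0, 0.0, 0.0, 1.0]] [[531.27089381   0.         326.97184325]
 [  0.         531.27089381 238.41640192]
 [  0.           0.           1.        ]] [-0.10062582  0.          0.          0.          0.        ]
top [[-0.009, 0.983, -0.185, 0.365], [-1.0, -0.011, -0.01, 0.01], [-0.012, 0.185, 0.983, 1.19], [0.0, 0.0, 0.0, 1.0]] [[501.13608748   0.         311.49290524]
 [  0.         501.13608748 231.87239258]
 [  0.           0.           1.        ]] [-0.0202685  0.         0.         0.         0.       ]
{'clock': 0.1, 'qpos': array([ 1.09298109e+00,  2.76525029e-01,  1.50603348e+00,  7.18310647e-07,
        1.36071306e+00, -1.21029512e-01]), 'qd': array([-2.22934035e-04, -6.68025370e-04, -2.83306897e-03,  4.74055905e-04,
       -4.44484896e-05, -7.90325759e-04]), 'effort': array([ 8.86981234e-04, -4.17701554e+01, -2.46404457e+01, -2.85591741e-04,
        5.83950954e-03,  3.78773706e-06]), 'position': array([0.20063411, 0.53836893, 0.2475193 ]), 'ee_rot': array([-0.69531774,  0.69645195, -0.12565014,  0.12529949]), 'contact_force': array([0.13275721, 0.32540256, 0.84403056]), 'moment': array([ 0.01498037,  0.03847577, -0.02437856]), 'width': 0.08535212543291756}
```

View pics/top0.png

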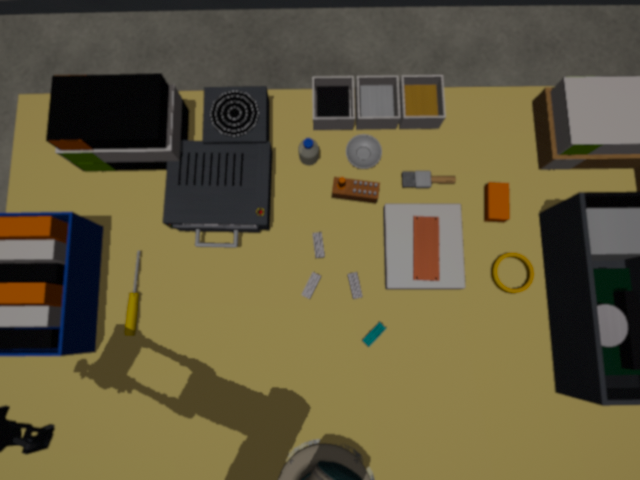

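View pics/scene0.png

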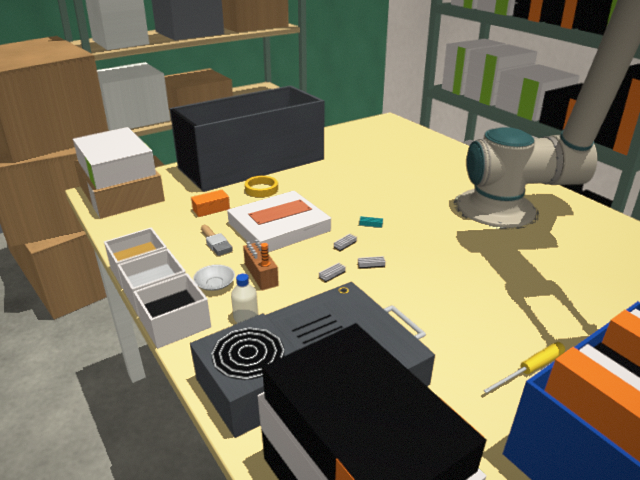

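The top view shows three grey SSDs at (319,244), (312,285) and (354,285). The turquoise look-alike is at (374,334). The orange pin is in the tool block at (341,184), the unit is at (219,185) with the ringed hole at (261,212), and the plate on its board is at (426,248).

```bash
python3 - <<'E'
from h import *
i,d=get_image('top');j,e=get_image('scene')
Z=dict(release_hole=.072,pin_handle=.05+.027,block_hole=.05,drawer_handle=.038,plate_center=.0415,board_edge=.04,ssd1_center=.008)
for n,z in Z.items():
  for c in('top','scene'):
    for r in spot_point(n,c)[:4]:
        p=np.array(r['position']);print(n,c,round(r['score'],2),p.round(1),atz(c,[p],z)[0].round(4))
save('crop',i,4,(270,165,400,305)); save('crop2',i,5,(155,130,285,250))
P=cloud('top',d)
for n,z in (('ssd1_center',.016),('plate_center',.043)):
  for r in silhouettes(n,'top')[:5]:
    v,u=np.nonzero(r['mask'])
    if len(v)<10: continue
    w=atz('top',np.c_[u,v],z)[:,:2].astype(np.float32)
    rc=cv2.minAreaRect(w);print(n,round(r['score'],2),np.array(r['position']).round(1),len(v),'mean',w.mean(0).round(4),'rect',np.round(rc[0],4),np.round(rc[1],4),round(rc[2],1),'medz',np.nanmedian(P[v,u,2]).round(4))
E
```

```text
release_hole top 0.72 [511.  271.3] [ 0.4816 -0.4237  0.072 ]
release_hole top 0.71 [427.5 177.4] [ 0.7015 -0.2483  0.072 ]
release_hole top 0.56 [425.3 247.7] [ 0.537  -0.2348  0.072 ]
release_hole top 0.29 [140.1 294.7] [0.4374 0.4054 0.072 ]
release_hole scene 0.62 [341.6 290.1] [0.6273 0.135  0.072 ]
release_hole scene 0.62 [343.7 244.5] [0.5285 0.0067 0.072 ]
pin_handle top 0.67 [337.9 180.7] [ 0.6945 -0.0405  0.077 ]
pin_handle scene 0.55 [260.6 250.7] [ 0.6929 -0.0647  0.077 ]
block_hole top 0.68 [341.5 186.6] [ 0.688 -0.05   0.05 ]
block_hole top 0.48 [138.5 292.2] [0.4445 0.4171 0.05  ]
block_hole scene 0.61 [262.5 263.3] [ 0.6944 -0.0567  0.05  ]
drawer_handle top 0.7 [213.7 245.2] [0.5533 0.2504 0.038 ]
drawer_handle scene 0.89 [406.  318.1] [0.5509 0.2375 0.038 ]
drawer_handle scene 0.25 [260.6 250.9] [ 0.6665 -0.1177  0.038 ]
drawer_handle scene 0.18 [213.7 285.3] [ 0.8076 -0.0582  0.038 ]
plate_center top 0.82 [425.7 248. ] [ 0.541  -0.2424  0.0415]
plate_center scene 0.6 [279.9 207.7] [ 0.5316 -0.2625  0.0415]
board_edge top 0.91 [428.9 287.1] [ 0.4508 -0.2455  0.04  ]
board_edge scene 0.74 [311.9 201.9] [ 0.4451 -0.246   0.04  ]
ssd1_center top 0.69 [354.2 282.4] [ 0.466  -0.0775  0.008 ]
ssd1_center top 0.49 [374.5 336.6] [ 0.3405 -0.1214  0.008 ]
ssd1_center scene 0.72 [345.9 239.9] [ 0.4511 -0.0872  0.008 ]
ssd1_center scene 0.56 [375.1 219.8] [ 0.3302 -0.1241  0.008 ]
ssd1_center 0.72 [211.9 228.2] 902 mean [0.5913 0.2524] rect [0.5828 0.2523] [0.205  0.0559] 89.4 medz 0.0432
ssd1_center 0.65 [374.1 336.1] 246 mean [ 0.3482 -0.1199] rect [ 0.3483 -0.1191] [0.0223 0.0571] 43.3 medz 0.013
ssd1_center 0.47 [352.3 283.5] 257 mean [ 0.4602 -0.0772] rect [ 0.4598 -0.0767] [0.0593 0.025 ] 12.6 medz 0.0134
plate_center 0.77 [424.5 249.5] 1669 mean [ 0.5406 -0.2421] rect [ 0.5423 -0.244 ] [0.0624 0.1499] 87.4 medz 0.0434
```

View pics/crop.png

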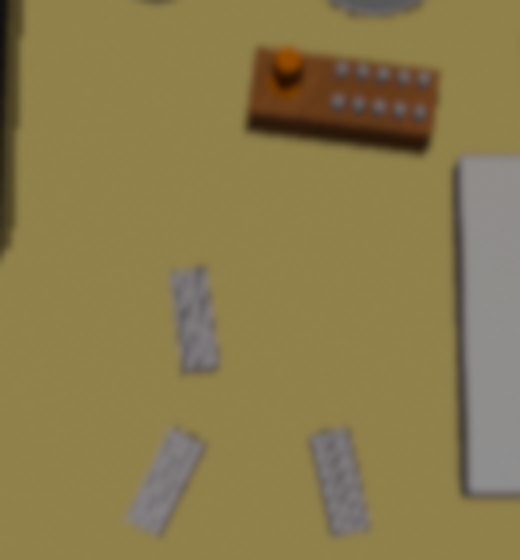

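View pics/crop2.png

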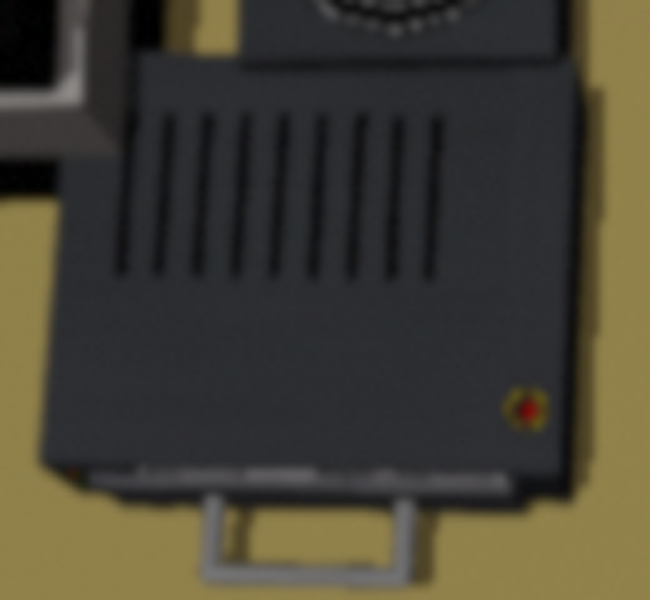

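Candidates for the pin: the orange pin at (341,184), the orange carton at (497,201) and orange blocks in the blue bin. I choose the pin, because it stands in the block. Candidates for SSDs: three grey finned ones, plus the turquoise one at (374,334), which I reject. Next I'll refine the hole, pin, unit and SSD measurements.

```bash
python3 - <<'E'
from h import *
s=manip.get_state();q=s['ee_rot']
from scipy.spatial.transform import Rotation as R
M=R.from_quat([q[1],q[2],q[3],q[0]]).as_matrix();print('tool axes cols',M.round(3).tolist())
def tri(pa,pb):
    A=[];b=[]
    for c,p in(('top',pa),('scene',pb)):
        o,d=ray(c,[p]);d=d[0]/np.linalg.norm(d[0]);Q=np.eye(3)-np.outer(d,d);A.append(Q);b.append(Q@o)
    x=np.linalg.lstsq(np.vstack(A),np.hstack(b),rcond=None)[0];return x,np.linalg.norm(np.vstack(A)@x-np.hstack(b))
im={c:np.load(c+'_i.npy') for c in('top','scene')};D={c:np.load(c+'_d.npy') for c in('top','scene')}
def seg(c,box,f):
    x0,y0,x1,y1=box;I=im[c][y0:y1,x0:x1].astype(float);v,u=np.nonzero(f(I));return np.c_[u+x0,v+y0]
# ring
sat=lambda I:(I[...,0]-I[...,2]>40)
a=seg('top',(250,203,268,221),sat);b=seg('scene',(332,280,354,300),sat)
print(len(a),a.mean(0),np.ptp(a,0),len(b),b.mean(0),np.ptp(b,0))
for c,p in(('top',a),('scene',b)): print(c,atz(c,[(p.min(0)+p.max(0))/2,p.mean(0)],.072).round(4))
print(tri(a.mean(0),b.mean(0)))
# pin handle: orange
org=lambda I:(I[...,0]>150)&(I[...,2]<60)&(I[...,0]-I[...,1]>80)
for c,box in(('top',(330,172,352,192)),('scene',(252,238,275,268))):
    p=seg(c,box,org);P=cloud(c,D[c])[p[:,1],p[:,0]];print(c,len(p),p.mean(0),p.min(0),p.max(0));
    m=P[:,2]>.09;print(' top pts',m.sum(),P[m].mean(0).round(4),P[:,2].max())
    m=(P[:,2]>.06);print(' all',P[m].min(0).round(4),P[m].max(0).round(4))
for n,c,box in(('pinT','top',(325,170,385,205)),('pinS','scene',(235,230,295,295)),('ringS','scene',(325,275,445,375))): save(n,im[c],8 if n!='ringS' else 6,box)
# SSDs by brightness on bench
I=im['top'].astype(int);m=((I.max(2)-I.min(2)<45)&(I.sum(2)>240)).astype(np.uint8);m[:, :298]=0;m[:,375:]=0;m[:225]=0;m[310:]=0
n,l,st,ce=cv2.connectedComponentsWithStats(cv2.morphologyEx(m,cv2.MORPH_CLOSE,np.ones((3,3))))
for k in range(1,n):
    if st[k,4]<60: continue
    v,u=np.nonzero(l==k);w=atz('top',np.c_[u,v],.015)[:,:2].astype(np.float32);rc=cv2.minAreaRect(w)
    cc=w-w.mean(0);ev=np.linalg.svd(cc,full_matrices=False)[2][0];print('ssd',ce[k].round(1),len(v),w.mean(0).round(4),np.round(rc[0],4),np.round(rc[1],4),'yaw',np.degrees(np.arctan(ev[1]/ev[0])).round(1))
# unit top pts
P=cloud('top',D['top']);z=P[...,2];x=P[...,0];y=P[...,1]
m=(abs(z-.072)<.006)&(y>.1)&(y<.42)&(x>.5)&(x<.85)
w=P[m][:,:2].astype(np.float32);rc=cv2.minAreaRect(w);print('unit',m.sum(),z[m].mean(),np.round(rc[0],4),np.round(rc[1],4),rc[2],cv2.boxPoints(rc).round(4).tolist())
E
```

```text
tool axes cols [[0.937, 0.0, 0.349], [-0.349, 0.0, 0.937], [-0.0, -1.0, 0.0]]
42 [260.14285714 211.47619048] [7 7] 155 [340.69677419 284.54193548] [21 13]
top [[0.6249 0.1401 0.072 ]
 [0.6249 0.1387 0.072 ]]
scene [[0.6192 0.1268 0.072 ]
 [0.6184 0.1198 0.072 ]]
(array([0.62513473, 0.13493578, 0.08353172]), np.float64(0.00530341521887894))<stdin>:22: RuntimeWarning: Mean of empty slice.
  ret = um.true_divide(
Traceback (most recent call last):
ValueError: zero-size array to reduction operation minimum which has no identity
```

```bash
python3 - <<'E'
from h import *
im={c:np.load(c+'_i.npy') for c in('top','scene')};D={c:np.load(c+'_d.npy') for c in('top','scene')}
save('ringS',im['scene'],8,(325,275,445,350));save('pinS',im['scene'],10,(240,230,295,290))
def seg(c,box,f):
    x0,y0,x1,y1=box;I=im[c][y0:y1,x0:x1].astype(float);v,u=np.nonzero(f(I));return np.c_[u+x0,v+y0]
org=lambda I:(I[...,0]>120)&(I[...,2]<40)&(I[...,1]/I[...,0]<.5)
for c,box in(('top',(330,172,352,192)),('scene',(252,238,275,268))):
    p=seg(c,box,org);P=cloud(c,D[c])[p[:,1],p[:,0]];print(c,len(p),p.mean(0),p.min(0),p.max(0),P.min(0),P.max(0), im[c][p[0,1],p[0,0]])
    m=P[:,2]>.09;print(P[m].mean(0))
I=im['top'].astype(int);m=((I.max(2)-I.min(2)<45)&(I.sum(2)>240)).astype(np.uint8);m[:, :298]=0;m[:,375:]=0;m[:225]=0;m[310:]=0
n,l,st,ce=cv2.connectedComponentsWithStats(cv2.morphologyEx(m,cv2.MORPH_CLOSE,np.ones((3,3))))
for k in range(1,n):
    if st[k,4]<60: continue
    v,u=np.nonzero(l==k);w=atz('top',np.c_[u,v],.015)[:,:2].astype(np.float32);rc=cv2.minAreaRect(w)
    cc=w-w.mean(0);ev=np.linalg.svd(cc,full_matrices=False)[2][0];print('ssd',ce[k].round(1),len(v),w.mean(0).round(4),np.round(rc[0],4),np.round(rc[1],4),'yaw',np.degrees(np.arctan(ev[1]/ev[0])).round(1))
P=cloud('top',D['top']);z=P[...,2];x=P[...,0];y=P[...,1]
m=(abs(z-.072)<.006)&(y>.1)&(y<.42)&(x>.5)&(x<.85)
w=P[m][:,:2].astype(np.float32);rc=cv2.minAreaRect(w);print('unit',m.sum(),z[m].mean(),np.round(rc[0],4),np.round(rc[1],4),rc[2],cv2.boxPoints(rc).round(4).tolist())
# front edge and right edge fit
for yy in np.arange(.15,.34,.03):
    k=m&(abs(y-yy)<.004);print('y',yy.round(2),'minx',np.sort(x[k])[:3].mean().round(4),end=';')
print()
for xx in np.arange(.62,.78,.03):
    k=m&(abs(x-xx)<.004);print('x',xx.round(2),'miny',np.sort(y[k])[:3].mean().round(4),end=';')
m=(abs(z-.041)<.008)&(x>.5)&(x<.565)&(y>.17)&(y<.33)
print('handle',P[m][:,:3].min(0),P[m].max(0),m.sum())
E
```

```text
<stdin>:8: RuntimeWarning: Mean of empty slice.
  ret = um.true_divide(
Traceback (most recent call last):
ValueError: zero-size array to reduction operation minimum which has no identity
```

```bash
ls pics
```

```text
crop.png
crop2.png
pinS.png
ringS.png
scene0.png
top0.png
```

View pics/ringS.png

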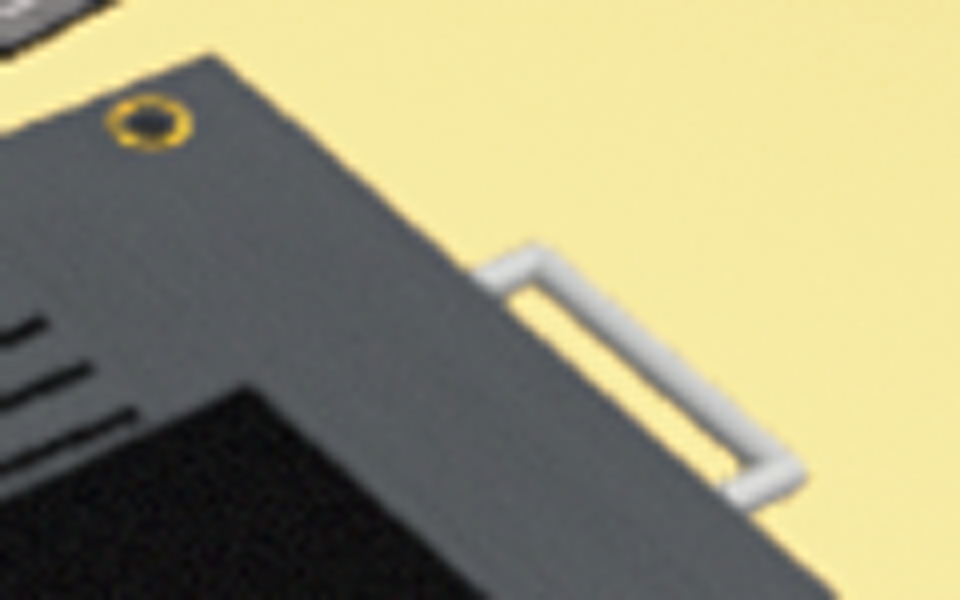

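View pics/pinS.png

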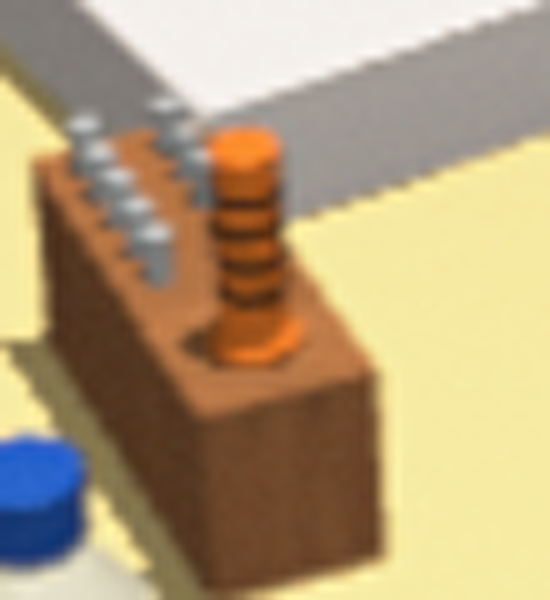

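```bash
cat >> h.py <<'E'
def tri(pa,pb):
    A=[];b=[]
    for c,p in(('top',pa),('scene',pb)):
        o,d=ray(c,[p]);d=d[0]/np.linalg.norm(d[0]);Q=np.eye(3)-np.outer(d,d);A.append(Q);b.append(Q@o)
    x=np.linalg.lstsq(np.vstack(A),np.hstack(b),rcond=None)[0];return x.round(4),np.linalg.norm(np.vstack(A)@x-np.hstack(b)).round(4)
E
python3 - <<'E'
from h import *
im={c:np.load(c+'_i.npy') for c in('top','scene')};D={c:np.load(c+'_d.npy') for c in('top','scene')}
save('pinT',im['top'],12,(325,168,385,208))
print('ring',atz('top',[[259.8,211.6]],.072),atz('scene',[[343.3,289.8]],.072),tri([259.8,211.6],[343.3,289.8]))
print('pin',atz('top',[[341.4,179.6]],.1),atz('scene',[[264,244.5]],.1),tri([341.4,179.6],[264,244.5]))
I=im['top'].astype(int);m=((I.max(2)-I.min(2)<45)&(I.sum(2)>240)).astype(np.uint8);m[:, :298]=0;m[:,375:]=0;m[:225]=0;m[310:]=0
n,l,st,ce=cv2.connectedComponentsWithStats(cv2.morphologyEx(m,cv2.MORPH_CLOSE,np.ones((3,3))))
for k in range(1,n):
    if st[k,4]<60: continue
    v,u=np.nonzero(l==k);w=atz('top',np.c_[u,v],.015)[:,:2].astype(np.float32);rc=cv2.minAreaRect(w)
    cc=w-w.mean(0);ev=np.linalg.svd(cc,full_matrices=False)[2][0];print('ssd',ce[k].round(1),len(v),w.mean(0).round(4),np.round(rc[0],4),np.round(rc[1],4),'yaw',np.degrees(np.arctan(ev[1]/ev[0])).round(1))
P=cloud('top',D['top']);z=P[...,2];x=P[...,0];y=P[...,1]
m=(abs(z-.072)<.006)&(y>.1)&(y<.42)&(x>.58)&(x<.85)
w=P[m][:,:2].astype(np.float32);rc=cv2.minAreaRect(w);print('unit',m.sum(),z[m].mean(),np.round(rc[0],4),np.round(rc[1],4),rc[2],cv2.boxPoints(rc).round(4).tolist())
for yy in np.arange(.15,.34,.03):
    k=m&(abs(y-yy)<.004);print('y',yy.round(2),'minx',np.sort(x[k])[:3].mean().round(4),end=';')
print()
for xx in np.arange(.62,.78,.03):
    k=m&(abs(x-xx)<.004);print('x',xx.round(2),'miny',np.sort(y[k])[:3].mean().round(4),end=';')
m=(abs(z-.041)<.008)&(x>.5)&(x<.565)&(y>.17)&(y<.33)
print('handle',P[m][:,:3].min(0),P[m].max(0),m.sum())
m=(z>.08)&(abs(x-.69)<.03)&(abs(y+.05)<.03);print('pin pts',m.sum(),P[m].mean(0),P[m].min(0),P[m].max(0))
E
```

```text
ring [[0.62463771 0.13945798 0.072     ]] [[0.62405534 0.13605835 0.072     ]] (array([0.6249, 0.1387, 0.0738]), np.float64(0.0013))
pin [[ 0.69016549 -0.04744098  0.1       ]] [[ 0.69167741 -0.0496163   0.1       ]] (array([ 0.6911, -0.0481,  0.1002]), np.float64(0.0017))
ssd [318.1 244.7] 262 [0.5558 0.0064] [0.5559 0.0064] [0.0629 0.0239] yaw 6.9
ssd [310.8 285. ] 285 [0.4604 0.0247] [0.4607 0.0246] [0.0242 0.0627] yaw -26.9
ssd [354.5 285. ] 288 [ 0.4595 -0.0776] [ 0.4595 -0.0777] [0.0626 0.0255] yaw 12.0
unit 8262 0.07228921107704948 [0.7189 0.2702] [0.3008 0.2563] 88.42096710205078 [[0.5866000056266785, 0.1234000027179718], [0.8428999781608582, 0.11630000174045563], [0.8511999845504761, 0.41690000891685486], [0.5949000120162964, 0.42399999499320984]]
y 0.15 minx 0.5949;y 0.18 minx 0.595;y 0.21 minx 0.5934;y 0.24 minx 0.5964;y 0.27 minx 0.5961;y 0.3 minx 0.5991;y 0.33 minx 0.6007;
x 0.62 miny 0.1238;x 0.65 miny 0.1238;x 0.68 miny 0.1219;x 0.71 miny 0.121;x 0.74 miny 0.121;x 0.77 miny 0.1194;handle [0.54973006 0.19547341 0.03588092] [0.56493712 0.29489701 0.04776157] 198
pin pts 46 [ 0.68971828 -0.04808281  0.09723353] [ 0.68367393 -0.05607616  0.08062231] [ 0.69851785 -0.04187256  0.1041216 ]
```

View pics/pinT.png

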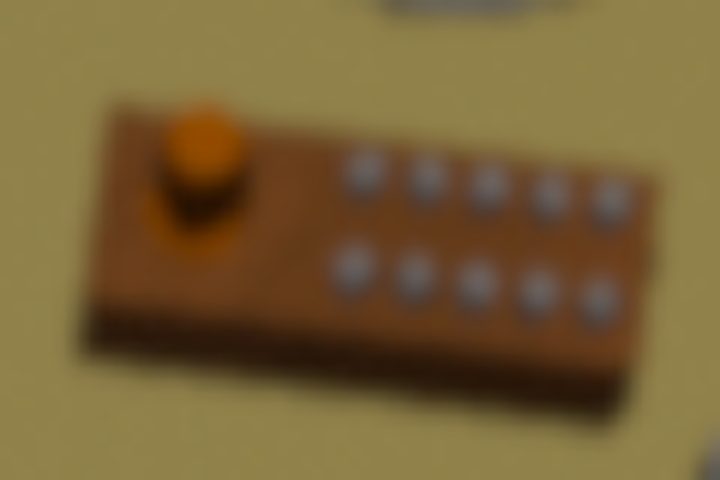

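Request:
jog_arm:
  targets:
    - [0.045, [0.03, -0.036, 0], -0.076]
    - [0.045, [0.03, -0.036, 0], -0.076]
    - [0.045, [0.03, -0.036, 0], -0.076]
    - [0.045, [0.03, -0.036, 0], -0.076]
    - [0.045, [0.03, -0.036, 0], -0.076]
    - [0.045, [0.03, -0.036, 0], -0.076]
    - [0.045, [0.03, -0.036, 0], -0.076]
    - [0.045, [0.03, -0.036, 0], -0.076]
  force: 60

```text
clock: 2.0
position: [0.4418, 0.2496, 0.2485]
ee_rot: [0.626, -0.626, 0.329, -0.329]
contact_force: [0.0, 0.2, 0.3]
width: 0.0448
```

Request:
jog_arm:
  targets:
    - [0.045, [0.03, -0.036, 0], -0.076]
    - [0.045, [0.03, -0.036, 0], -0.076]
    - [0.045, [0.03, -0.036, 0], -0.076]
    - [0.045, [0.03, -0.036, 0], -0.076]
    - [0.045, [0.03, -0.036, 0], -0.076]
    - [0.045, [0.03, -0.036, 0], -0.076]
    - [0.045, [0.03, -0.036, 0], -0.076]
    - [0.045, [0.03, -0.036, 0], -0.076]
    - [0.045, [0, 0, 0], 0]

```text
clock: 3.12
position: [0.6827, -0.0404, 0.2472]
ee_rot: [-0.498, 0.499, -0.501, 0.502]
contact_force: [-0.8, 0.4, 0.9]
width: 0.0452
```

Request:
jog_arm:
  targets:
    - [0.045, [0.008, -0.0075, -0.035], 0]
    - [0.045, [0, 0, -0.035], 0]
    - [0.045, [0, 0, -0.035], 0]
    - [0.045, [0, 0, 0], 0]

```text
clock: 3.62
position: [0.6861, -0.0435, 0.1403]
ee_rot: [0.498, -0.501, 0.503, -0.498]
contact_force: [0.0, 1.3, -0.5]
width: 0.045
```

```bash
python3 - <<'E'
from h import *
i,d=get_image('scene');save('s1',i,5,(215,180,335,300));j,d=get_image('top');save('t1',j,5,(280,130,420,250))
E
```

```text
(no output)
```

View pics/s1.png

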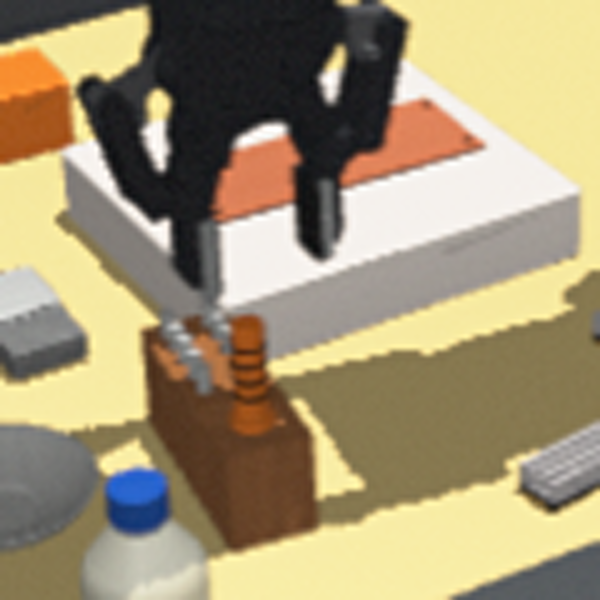

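View pics/t1.png

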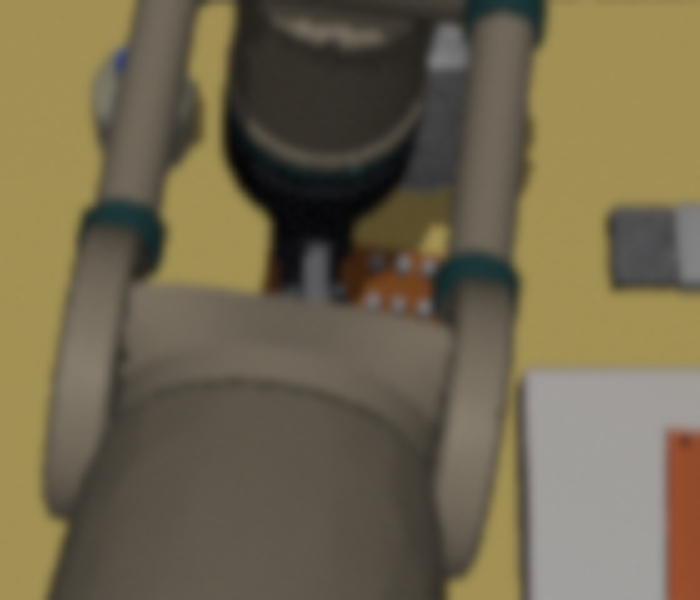

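```bash
python3 - <<'E'
from h import *
s=manip.get_state();print(s['position'],s['width'])
# tips in scene: from crop, finger tips (205,300),(325,255) /5
for p in ([215+206/5,180+298/5],[215+325/5,180+255/5]): print(atz('scene',[p],.123))
print(proj('scene',[[.6861,-.0435,.1403],[.6861,-.0435,.1233],[.6905,-.0478,.1]]))
E
```

```text
[ 0.68907525 -0.04415171  0.14429517] 0.04505458129933447
[[ 0.71232977 -0.04206279  0.123     ]]
[[ 0.65557504 -0.04441787  0.123     ]]
[[266.84494866 228.18907905]
 [267.25954141 235.36914437]
 [264.92929034 244.72346723]]
```

```bash
cat >> h.py <<'E'
def avg(n=6):
    L=[]
    for _ in range(n):
        get_image('top');L.append(manip.get_state())
    p=np.array([s['position'] for s in L]);f=np.array([s['contact_force'] for s in L])
    print('pos',p.mean(0).round(4),'sd',p.std(0).round(4),'F',f.mean(0).round(2),'w',round(L[-1]['width'],4),'t',L[-1]['clock'],'q',L[-1]['qpos'].round(2));return p.mean(0)
E
python3 - <<'E'
from h import *
for _ in range(4):
    avg(1)
s=manip.get_state();print(s['position'])
E
```

```text
pos [ 0.6897 -0.0444  0.1452] sd [0. 0. 0.] F [ 0.51  0.85 -0.2 ] w 0.0448 t 3.775 q [-0.16  0.51  1.39  0.    1.24 -0.16]
pos [ 0.69   -0.0445  0.1456] sd [0. 0. 0.] F [-0.17 -1.06  0.59] w 0.0449 t 3.825 q [-0.16  0.51  1.39  0.    1.24 -0.16]
pos [ 0.69   -0.0446  0.1456] sd [0. 0. 0.] F [-0.87 -0.77  0.14] w 0.045 t 3.875 q [-0.17  0.51  1.39  0.    1.24 -0.16]
pos [ 0.6898 -0.0446  0.1454] sd [0. 0. 0.] F [-0.01  0.04 -0.03] w 0.045 t 3.925 q [-0.17  0.51  1.39  0.    1.24 -0.16]
[ 0.68982687 -0.04464797  0.1454287 ]
```

Request:
jog_arm:
  targets:
    - [0.045, [0.001, -0.003, -0.02], 0]
    - [0.045, [0, 0, -0.02], 0]
    - [0.045, [0, 0, -0.02], 0]
    - [0.045, [0, 0, 0], 0]
    - [0.045, [0, 0, 0], 0]

```text
clock: 4.55
position: [0.6907, -0.0478, 0.0848]
ee_rot: [-0.5, 0.499, -0.5, 0.501]
contact_force: [0.5, -0.1, -0.0]
width: 0.0448
```

```bash
python3 - <<'E'
from h import *
avg(4)
i,d=get_image('scene');save('s2',i,8,(235,210,305,280))
E
```

```text
pos [ 0.6907 -0.0478  0.0848] sd [0.0001 0.     0.0002] F [-0.13  0.    0.  ] w 0.0448 t 4.75 q [-0.17  0.56  1.46  0.    1.12 -0.17]
```

View pics/s2.png

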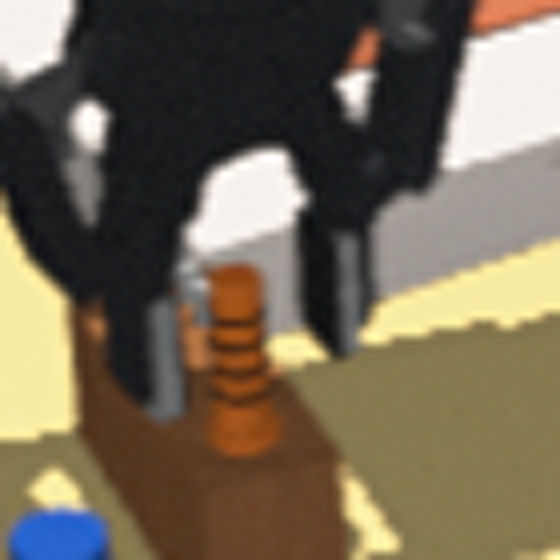

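Request:
jog_arm:
  targets:
    - [0.01, [0, 0, 0], 0]
    - [0.01, [0, 0, 0], 0]
    - [0.01, [0, 0, 0], 0]
    - [0.01, [0, 0, 0], 0]
    - [0.01, [0, 0, 0], 0]
    - [0.01, [0, 0, 0], 0]
  force: 60

```text
clock: 5.55
position: [0.69, -0.0477, 0.0836]
ee_rot: [-0.5, 0.499, -0.5, 0.501]
contact_force: [1.2, -0.1, 3.0]
width: 0.0138
```

Request:
jog_arm:
  targets:
    - [0.01, [0, 0, 0.02], 0]
    - [0.01, [0, 0, 0.02], 0]
    - [0.01, [0, 0, 0.02], 0]
    - [0.01, [0, 0, 0.02], 0]
    - [0.01, [0, 0, 0], 0]
    - [0.01, [0, 0, 0], 0]

```text
clock: 6.3
position: [0.6892, -0.0476, 0.1621]
ee_rot: [0.499, -0.5, 0.501, -0.5]
contact_force: [-0.5, -0.0, -0.3]
width: 0.0132
```

```bash
python3 - <<'E'
from h import *
avg(3)
i,d=get_image('scene');save('s3',i,6,(225,150,325,250))
E
```

```text
pos [ 0.6891 -0.0476  0.1618] sd [0.0001 0.     0.    ] F [ 0.12  0.04 -1.1 ] w 0.0137 t 6.45 q [-0.17  0.5   1.36  0.    1.28 -0.17]
```

View pics/s3.png

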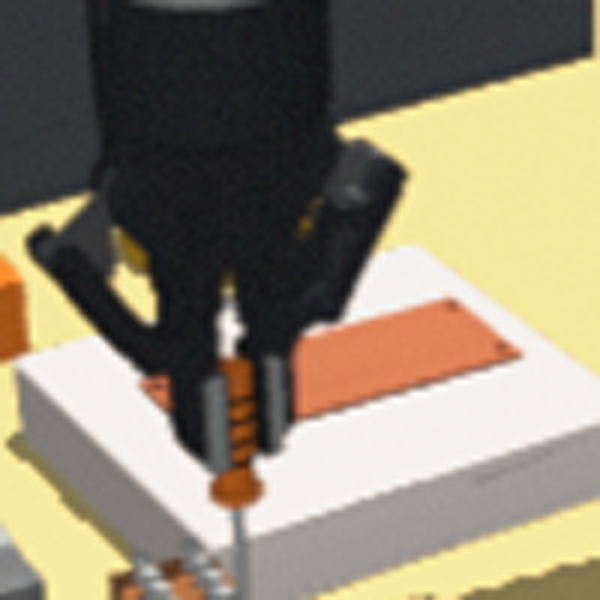

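Request:
jog_arm:
  targets:
    - [0.01, [0, 0, 0.03], 0]
    - [0.01, [-0.011, 0.031, 0.01], 0]
    - [0.01, [-0.011, 0.031, 0], 0]
    - [0.01, [-0.011, 0.031, 0], 0]
    - [0.01, [-0.011, 0.031, 0], 0]
    - [0.01, [-0.011, 0.031, 0], 0]
    - [0.01, [-0.011, 0.0315, 0], 0]
    - [0.01, [0, 0, 0], 0]
    - [0.01, [0, 0, 0], 0]

```text
clock: 7.62
position: [0.624, 0.1384, 0.203]
ee_rot: [-0.499, 0.5, -0.5, 0.501]
contact_force: [-0.0, -0.2, -1.0]
width: 0.0131
```

Request:
jog_arm:
  targets:
    - [0.01, [0, 0, -0.02], 0]
    - [0.01, [0, 0, -0.02], 0]
    - [0.01, [0, 0, 0], 0]
    - [0.01, [0, 0, 0], 0]

```text
clock: 8.12
position: [0.6246, 0.1381, 0.1639]
ee_rot: [-0.499, 0.499, -0.5, 0.501]
contact_force: [0.4, -0.3, -0.0]
width: 0.0136
```

```bash
python3 - <<'E'
from h import *
avg(3)
i,d=get_image('scene');save('s4',i,8,(300,220,390,310));
i,d=get_image('top');save('t4',i,8,(225,170,295,240))
E
```

```text
pos [0.6247 0.1385 0.1643] sd [0.0001 0.0001 0.0001] F [ 0.25 -0.15 -0.27] w 0.0135 t 8.275 q [ 0.11  0.42  1.49 -0.    1.22  0.11]
```

View pics/s4.png

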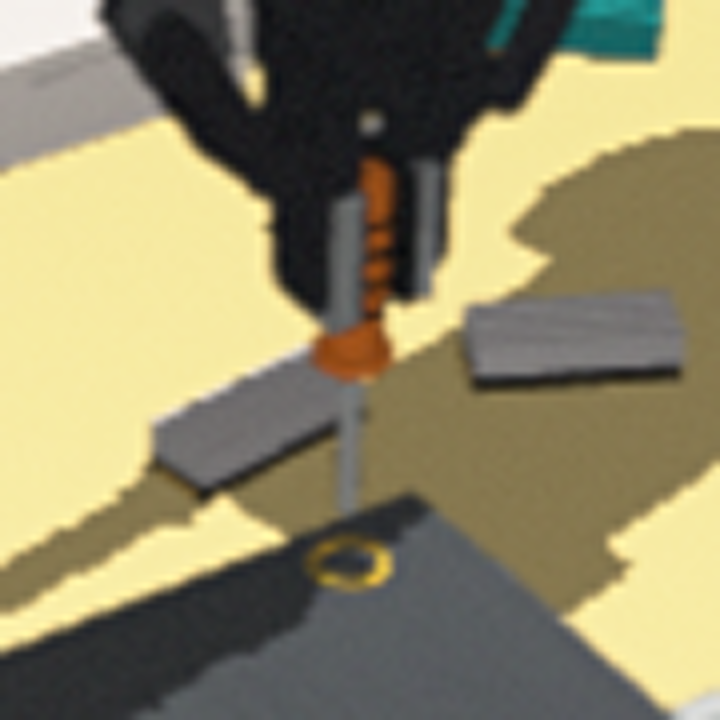

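View pics/t4.png

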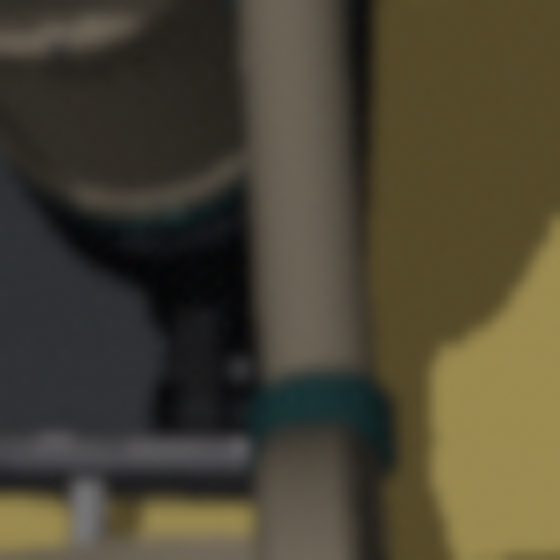

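```bash
python3 - <<'E'
from h import *
for z in (.0835,.0857,.0875): print(z,atz('scene',[[342.8,283.6]],z))
print('ring',atz('scene',[[343.2,289.9]],.072))
print('expected', proj('scene',[[.6247,.1385,.0857],[.6247,.1385,.0857+.045],[.6247,.1385,.072]]))
E
```

```text
0.0835 [[0.62255021 0.13186744 0.0835    ]]
0.0857 [[0.62433573 0.13421971 0.0857    ]]
0.0875 [[0.62579661 0.13614428 0.0875    ]]
ring [[0.62439829 0.13620473 0.072     ]]
expected [[343.9787859  284.7908349 ]
 [344.63989402 265.2086138 ]
 [343.78293223 290.56313087]]
```

Request:
jog_arm:
  targets:
    - [0.01, [0, 0.001, -0.004], 0]
    - [0.01, [0, 0, -0.004], 0]
    - [0.01, [0, 0, -0.003], 0]
    - [0.01, [0, 0, 0], 0]
    - [0.01, [0, 0, 0], 0]

```text
clock: 9.0
position: [0.6239, 0.1398, 0.1523]
ee_rot: [-0.5, 0.499, -0.5, 0.501]
contact_force: [-0.5, 0.4, -0.6]
width: 0.013
```

```bash
python3 - <<'E'
from h import *
avg(3)
i,d=get_image('scene');save('s5',i,12,(320,255,370,305));
E
```

```text
pos [0.624  0.1398 0.1524] sd [0. 0. 0.] F [ 0.56 -0.03 -0.62] w 0.0136 t 9.15 q [ 0.11  0.43  1.51 -0.    1.2   0.11]
```

View pics/s5.png

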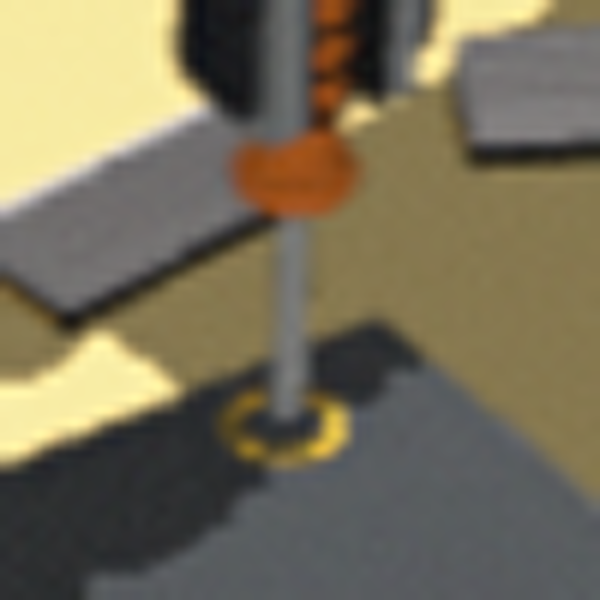

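Request:
jog_arm:
  targets:
    - [0.01, [0, 0, -0.004], 0]
    - [0.01, [0, 0, -0.004], 0]
    - [0.01, [0, 0, -0.004], 0]
    - [0.01, [0, 0, 0], 0]

```text
clock: 9.7
position: [0.6235, 0.1398, 0.1397]
ee_rot: [0.499, -0.5, 0.501, -0.5]
contact_force: [-0.3, 0.0, -0.4]
width: 0.0132
```

Tip is in the hole (about 61 mm) with no force. I'll continue down onto the pad.

Request:
jog_arm:
  targets:
    - [0.01, [0, 0, -0.004], 0]
    - [0.01, [0, 0, -0.004], 0]
    - [0.01, [0, 0, -0.004], 0]
    - [0.01, [0, 0, -0.003], 0]
    - [0.01, [0, 0, 0], 0]
    - [0.01, [0, 0, 0], 0]

```text
clock: 10.45
position: [0.6242, 0.1398, 0.1256]
ee_rot: [-0.5, 0.499, -0.5, 0.501]
contact_force: [0.1, -0.0, 3.5]
width: 0.0136
```

```bash
python3 - <<'E'
from h import *
avg(3)
i,d=get_image('scene');save('s6',i,4,(310,230,460,380));
E
```

```text
pos [0.6242 0.1398 0.1256] sd [0. 0. 0.] F [ 0.29 -0.15  3.16] w 0.0136 t 10.6 q [ 0.11  0.46  1.54 -0.    1.14  0.11]
```

View pics/s6.png

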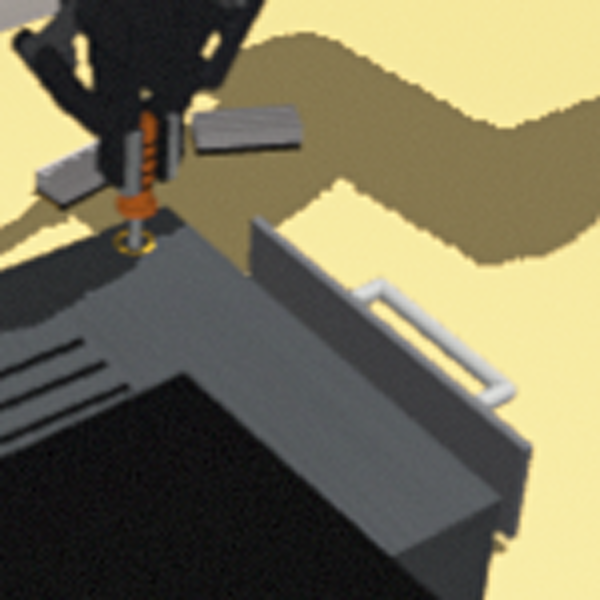

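Request:
jog_arm:
  targets:
    - [0.01, [0, 0, 0.015], 0]
    - [0.01, [0, 0, 0.02], 0]
    - [0.01, [0, 0, 0.02], 0]
    - [0.01, [0, 0, 0.02], 0]
    - [0.01, [0.011, -0.031, 0], 0]
    - [0.01, [0.011, -0.031, 0], 0]
    - [0.01, [0.011, -0.031, 0], 0]
    - [0.01, [0.011, -0.031, 0], 0]
    - [0.01, [0.011, -0.031, 0], 0]
    - [0.01, [0.0105, -0.0325, 0], 0]

```text
clock: 11.9
position: [0.689, -0.0485, 0.2003]
ee_rot: [0.499, -0.5, 0.501, -0.5]
contact_force: [0.3, 0.0, -0.6]
width: 0.0133
```

Request:
jog_arm:
  targets:
    - [0.01, [0, 0, 0], 0]
    - [0.01, [0, 0, -0.02], 0]
    - [0.01, [0, 0, -0.02], 0]
    - [0.01, [0, 0, 0], 0]
    - [0.01, [0, 0, 0], 0]

```text
clock: 12.52
position: [0.6895, -0.0471, 0.1611]
ee_rot: [-0.5, 0.499, -0.5, 0.5]
contact_force: [0.0, 0.7, 0.5]
width: 0.0137
```

```bash
python3 - <<'E'
from h import *
avg(3)
i,d=get_image('scene');save('s7',i,8,(225,200,305,280));
E
```

```text
pos [ 0.6898 -0.0473  0.1616] sd [0.0001 0.0001 0.    ] F [ 0.1  -0.23 -0.25] w 0.0133 t 12.675 q [-0.17  0.5   1.37  0.    1.27 -0.17]
```

View pics/s7.png

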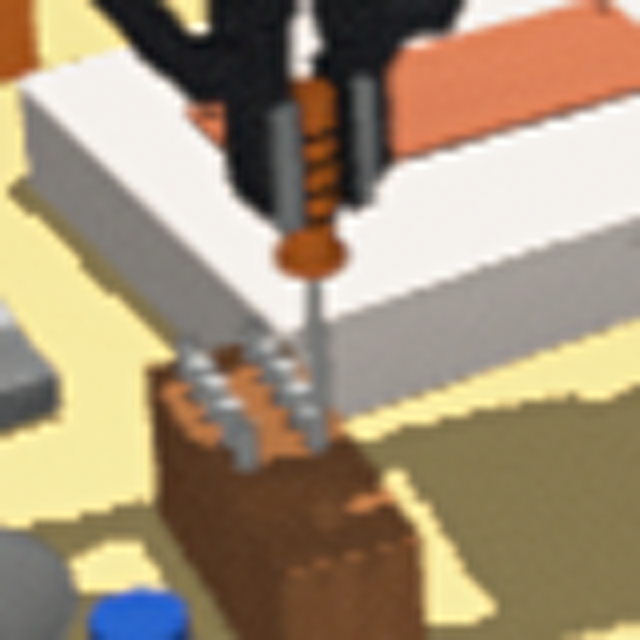

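```bash
python3 - <<'E'
from h import *
i,d=get_image('scene');b=i[240:285,240:285].astype(float);b=np.clip((b)*2.2,0,255).astype(np.uint8);save('s8',b,13)
print(proj('scene',[[.690,-.0477,.05],[.6898,-.0473,.083]]))
E
```

```text
[[266.40111516 264.64736723]
 [265.76868988 251.63118952]]
```

View pics/s8.png

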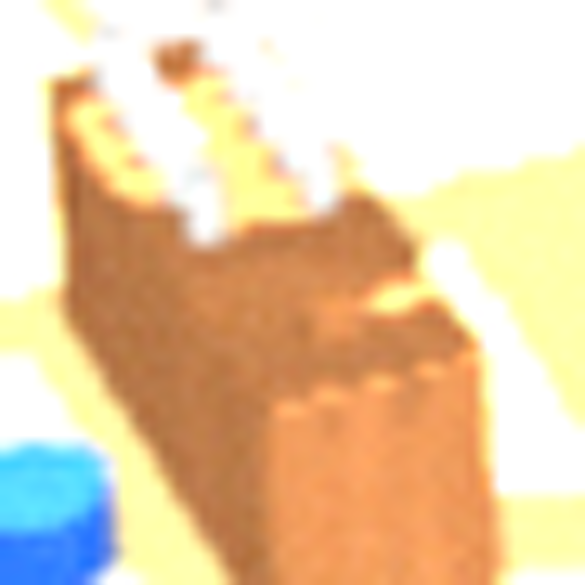

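Request:
jog_arm:
  targets:
    - [0.01, [0, 0, -0.015], 0]
    - [0.01, [0, 0, -0.012], 0]
    - [0.01, [0, 0, -0.006], 0]
    - [0.01, [0, 0, -0.005], 0]
    - [0.01, [0, 0, -0.005], 0]
    - [0.01, [0, 0, 0], 0]

```text
clock: 13.52
position: [0.6892, -0.0477, 0.117]
ee_rot: [0.499, -0.5, 0.501, -0.5]
contact_force: [0.2, -0.6, 0.1]
width: 0.0136
```

Request:
jog_arm:
  targets:
    - [0.01, [0, 0, -0.012], 0]
    - [0.01, [0, 0, -0.012], 0]
    - [0.01, [0, 0, -0.005], 0]
    - [0.01, [0, 0, -0.003], 0]
    - [0.01, [0, 0, 0], 0]
    - [0.01, [0, 0, 0], 0]

```text
clock: 14.28
position: [0.6896, -0.0477, 0.0857]
ee_rot: [-0.5, 0.499, -0.5, 0.501]
contact_force: [-0.2, 0.1, 0.3]
width: 0.0133
```

Request:
jog_arm:
  targets:
    - [0.01, [0, 0, -0.002], 0]
    - [0.01, [0, 0, 0], 0]
    - [0.01, [0, 0, 0], 0]

```text
clock: 14.65
position: [0.6897, -0.0477, 0.0836]
ee_rot: [-0.5, 0.499, -0.5, 0.501]
contact_force: [-0.1, -0.3, 1.6]
width: 0.0136
```

Request:
jog_arm:
  targets:
    - [0.04, [0, 0, 0], 0]
    - [0.04, [0, 0, 0], 0]
    - [0.04, [0, 0, 0], 0]
    - [0.04, [0, 0, 0], 0]
    - [0.04, [0, 0, 0.02], 0]
    - [0.04, [0, 0, 0.03], 0]
    - [0.04, [0, 0, 0.03], 0]
    - [0.04, [0, 0, 0.03], 0]
    - [0.04, [0, 0, 0.03], 0]

```text
clock: 15.78
position: [0.6892, -0.0477, 0.2243]
ee_rot: [-0.5, 0.499, -0.5, 0.501]
contact_force: [0.3, -0.1, -0.0]
width: 0.0402
```

```bash
python3 - <<'E'
from h import *
avg(2)
i,d=get_image('scene');save('s9',i,8,(225,200,305,280));
for n in('drawer_handle','standoff_center','lane_left','lane_middle','lane_right'):
    for r in spot_point(n,'scene')[:2]: print(n,round(r['score'],2),np.round(r['position'],1))
E
```

```text
pos [ 0.6913 -0.048   0.2284] sd [0.     0.     0.0008] F [ 0.86 -0.32  1.51] w 0.0401 t 15.875 q [-0.17  0.46  1.27  0.    1.41 -0.17]
drawer_handle 0.83 [420.2 313.3]
lane_left 0.68 [371.  262.4]
lane_left 0.41 [212.4 210.6]
```

View pics/s9.png

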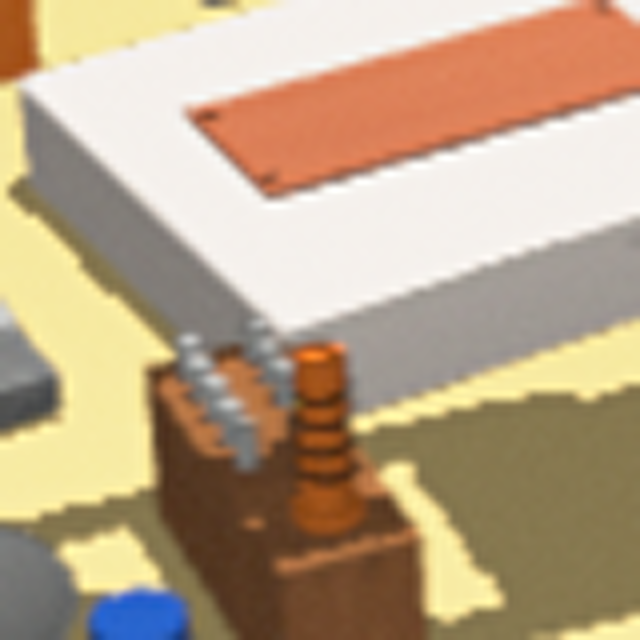

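```bash
python3 - <<'E'
from h import *
i,d=get_image('top');save('t9',i,5,(150,180,290,290))
P=cloud('top',d);z=P[...,2];m=(abs(z-.041)<.006)&(P[...,0]>.48)&(P[...,0]<.535)&(P[...,1]>.17)&(P[...,1]<.33)
w=P[m];print(m.sum(),w.min(0),w.max(0),w.mean(0))
for yy in np.arange(.2,.3,.01):
    k=m&(abs(P[...,1]-yy)<.004);print(yy.round(2),k.sum(),P[k][:,0].mean().round(4) if k.any() else 0)
print(atz('scene',[[420.2,313.3]],.038))
for r in spot_point('drawer_handle','top')[:2]: print(r,atz('top',[r['position']],.038))
E
```

```text
207 [0.51737119 0.19699504 0.03537054] [0.53493374 0.29531615 0.04683961] [0.52322572 0.24690517 0.04196207]
0.2 28 0.5257
0.21 15 0.5212
0.22 12 0.5211
0.23 12 0.5212
0.24 14 0.5212
0.25 13 0.5212
0.26 14 0.5213
0.27 19 0.5226
0.28 18 0.523
0.29 26 0.5269
[[0.51899969 0.24236156 0.038     ]]
{'position': [215.7, 259.4], 'score': 0.9} [[0.51981905 0.2448225  0.038     ]]
```

View pics/t9.png

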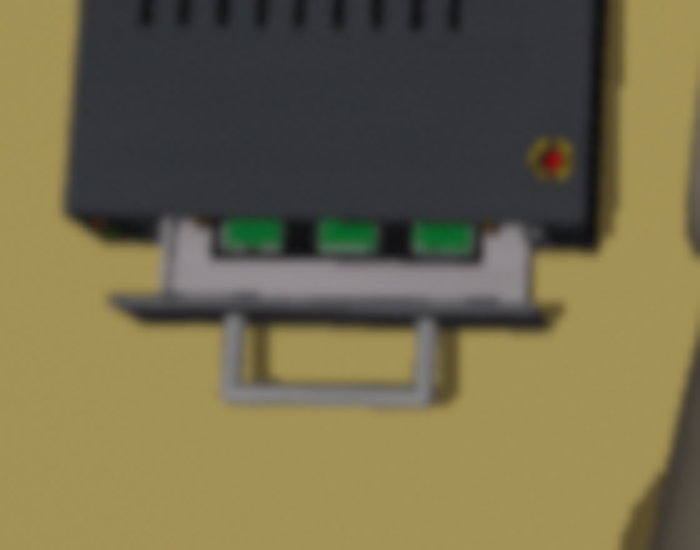

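Request:
jog_arm:
  targets:
    - [0.03, [-0.0215, 0.0366, -0.01], -0.004]
    - [0.03, [-0.0215, 0.0366, -0.01], -0.004]
    - [0.03, [-0.0215, 0.0366, -0.01], -0.004]
    - [0.03, [-0.0215, 0.0366, -0.01], -0.004]
    - [0.03, [-0.0215, 0.0366, -0.01], -0.004]
    - [0.03, [-0.0215, 0.0366, -0.01], -0.004]
    - [0.03, [-0.0215, 0.0366, 0], -0.004]
    - [0.03, [-0.021, 0.0366, 0], -0.004]
    - [0.03, [0, 0, 0], 0]
    - [0.03, [0, 0, 0], 0]

```text
clock: 17.52
position: [0.518, 0.2449, 0.1631]
ee_rot: [-0.491, 0.492, -0.508, 0.509]
contact_force: [-0.1, 0.2, 0.2]
width: 0.0301
```

```bash
python3 - <<'E'
from h import *
avg(3)
E
```

```text
pos [0.5184 0.2443 0.1632] sd [0.0001 0.0001 0.    ] F [ 0.3  -0.09  0.48] w 0.0303 t 17.675 q [ 0.32  0.33  1.64 -0.    1.17  0.35]
```

Request:
jog_arm:
  targets:
    - [0.03, [0.001, 0, -0.03], 0]
    - [0.03, [0, 0, -0.03], 0]
    - [0.03, [0, 0, -0.02], 0]
    - [0.03, [0, 0, -0.02], 0]
    - [0.03, [0, 0, -0.015], 0]
    - [0.03, [0, 0, -0.012], 0]
    - [0.03, [0, 0, 0], 0]
    - [0.03, [0, 0, 0], 0]

```text
clock: 18.68
position: [0.5194, 0.2451, 0.0366]
ee_rot: [-0.492, 0.491, -0.508, 0.509]
contact_force: [-0.0, 0.1, 1.0]
width: 0.0301
```

```bash
python3 - <<'E'
from h import *
avg(3)
i,d=get_image('scene');save('s10',i,5,(360,240,480,360));
E
```

```text
pos [0.519  0.2451 0.0364] sd [0.0001 0.     0.0001] F [ 0.1  -0.44  1.36] w 0.0298 t 18.825 q [0.32 0.47 1.79 0.   0.88 0.35]
```

View pics/s10.png

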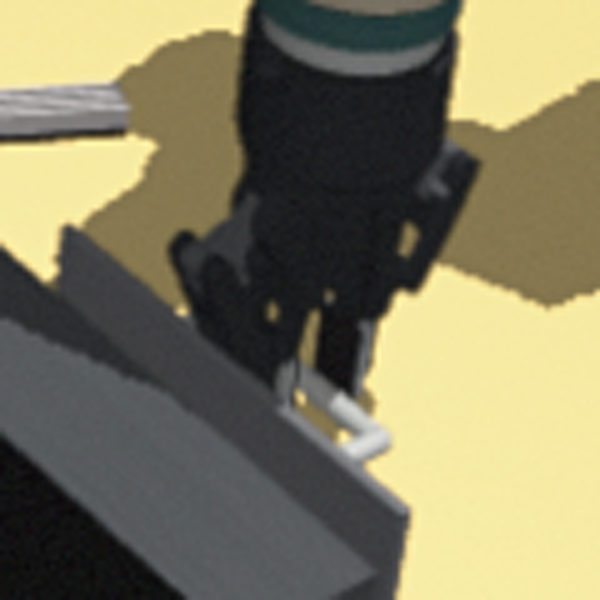

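Request:
jog_arm:
  targets:
    - [0.004, [0, 0, 0], 0]
    - [0.004, [0, 0, 0], 0]
    - [0.004, [0, 0, 0], 0]
    - [0.004, [0, 0, 0], 0]
  force: 50

```text
clock: 19.38
position: [0.5191, 0.2452, 0.0364]
ee_rot: [-0.492, 0.491, -0.508, 0.509]
contact_force: [1.1, -0.0, 1.2]
width: 0.0082
```

Request:
jog_arm:
  targets:
    - [0.004, [-0.01, 0.0003, 0], 0]
    - [0.004, [-0.015, 0.0005, 0], 0]
    - [0.004, [-0.015, 0.0005, 0], 0]
    - [0.004, [-0.015, 0.0005, 0], 0]
    - [0.004, [-0.015, 0.0005, 0], 0]
    - [0.004, [-0.01, 0.0003, 0], 0]
    - [0.004, [-0.01, 0.0003, 0], 0]
    - [0.004, [0, 0, 0], 0]

```text
clock: 20.38
position: [0.4272, 0.2481, 0.0364]
ee_rot: [0.491, -0.492, 0.509, -0.508]
contact_force: [-1.3, 1.9, 3.2]
width: 0.0081
```

Moved 92 mm; now the last part, slowly.

Request:
jog_arm:
  targets:
    - [0.004, [-0.004, 0.0001, 0], 0]
    - [0.004, [-0.004, 0.0001, 0], 0]
    - [0.004, [-0.004, 0.0001, 0], 0]
    - [0.004, [0, 0, 0], 0]

```text
clock: 20.88
position: [0.4212, 0.2484, 0.0365]
ee_rot: [-0.494, 0.489, -0.506, 0.51]
contact_force: [9.2, -2.5, -4.8]
width: 0.0081
```

Request:
jog_arm:
  targets:
    - [0.004, [0.002, 0, 0], 0]
    - [0.03, [0, 0, 0], 0]
    - [0.03, [0, 0, 0], 0]
    - [0.03, [0, 0, 0], 0]
    - [0.03, [0, 0, 0.03], 0]
    - [0.03, [0, 0, 0.04], 0]
    - [0.03, [0, 0, 0.05], 0]
    - [0.03, [0, 0, 0.05], 0]
    - [0.03, [0, -0.04, 0], 0]
    - [0.03, [0, -0.05, 0], 0]

```text
clock: 22.12
position: [0.4189, 0.158, 0.2071]
ee_rot: [-0.493, 0.492, -0.507, 0.508]
contact_force: [0.7, 0.5, 0.1]
width: 0.0301
```

Request:
jog_arm:
  targets:
    - [0.05, [0, -0.05, 0], 0]
    - [0.05, [0, -0.05, 0], 0]
    - [0.05, [-0.02, -0.05, 0], 0]
    - [0.05, [-0.02, -0.05, 0], 0]
    - [0.05, [-0.02, -0.05, 0], 0]
    - [0.05, [0, 0, 0], 0]
    - [0.05, [0, 0, 0], 0]

```text
clock: 23.0
position: [0.3587, -0.0914, 0.2063]
ee_rot: [0.491, -0.491, 0.509, -0.509]
contact_force: [0.4, 0.5, -0.7]
width: 0.0498
```

```bash
python3 - <<'E'
from h import *
avg(2)
i,d=get_image('top');j,e=get_image('scene');np.save('top_i.npy',i);np.save('top_d.npy',d);np.save('scene_i.npy',j);save('t11',i);save('t11c',i,6,(155,190,285,320));save('s11c',j,5,(330,240,480,360))
Z=dict(drawer_handle=.038,standoff_center=.031,lane_left=.011,lane_middle=.011,lane_right=.011)
for n,z in Z.items():
  for c in('top','scene'):
    for r in spot_point(n,c)[:2]: print(n,c,round(r['score'],2),np.round(r['position'],1),atz(c,[r['position']],z)[0].round(4))
E
```

```text
pos [ 0.359  -0.0908  0.2063] sd [0.0001 0.0001 0.    ] F [-0.34  0.14 -0.35] w 0.0505 t 23.1 q [-0.44 -0.01  1.96  0.    1.19 -0.4 ]
drawer_handle top 0.69 [212.7 300.5] [0.4251 0.2492 0.038 ]
drawer_handle top 0.35 [426.9 285.7] [ 0.4542 -0.2415  0.038 ]
drawer_handle scene 0.7 [454.9 296.9] [0.4266 0.2444 0.038 ]
standoff_center top 0.57 [217.2 258.3] [0.5233 0.2428 0.031 ]
standoff_center top 0.49 [425.6 284.5] [ 0.4575 -0.2402  0.031 ]
standoff_center scene 0.95 [417.9 320.3] [0.5304 0.2493 0.031 ]
lane_left top 0.65 [197.3 256. ] [0.532  0.2945 0.011 ]
lane_left top 0.45 [236.2 256.3] [0.5304 0.2016 0.011 ]
lane_left scene 0.74 [455.2 298.2] [0.4008 0.2257 0.011 ]
lane_left scene 0.62 [434.6 336.6] [0.5187 0.2859 0.011 ]
lane_middle top 0.46 [306.8 160.5] [0.7666 0.032  0.011 ]
lane_middle scene 0.9 [413.5 328.9] [0.5369 0.247  0.011 ]
lane_right top 0.97 [234.7 255.9] [0.5314 0.2052 0.011 ]
lane_right scene 0.7 [401.1 314.4] [0.528  0.2011 0.011 ]
```

View pics/t11c.png

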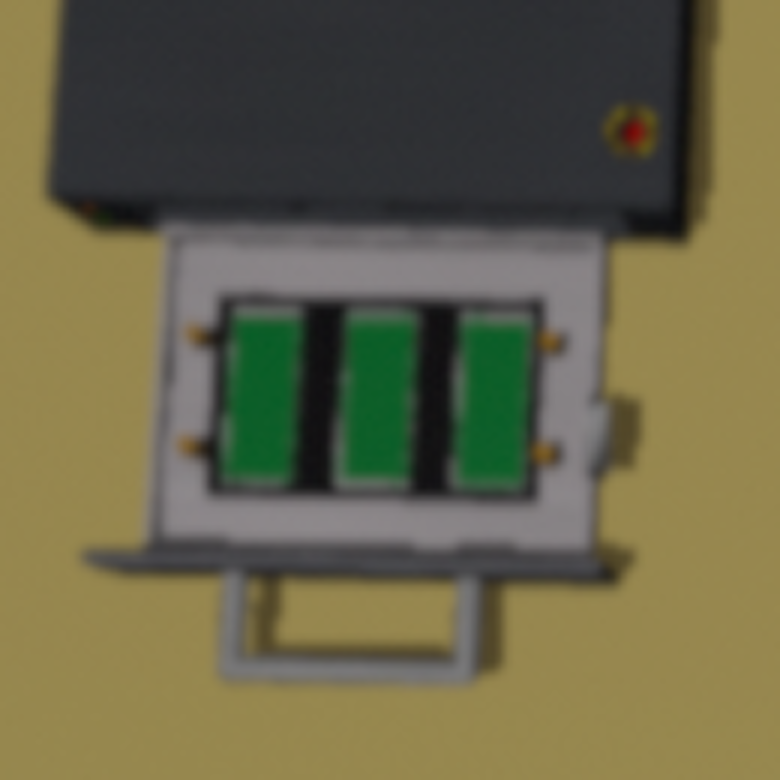

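View pics/t11.png

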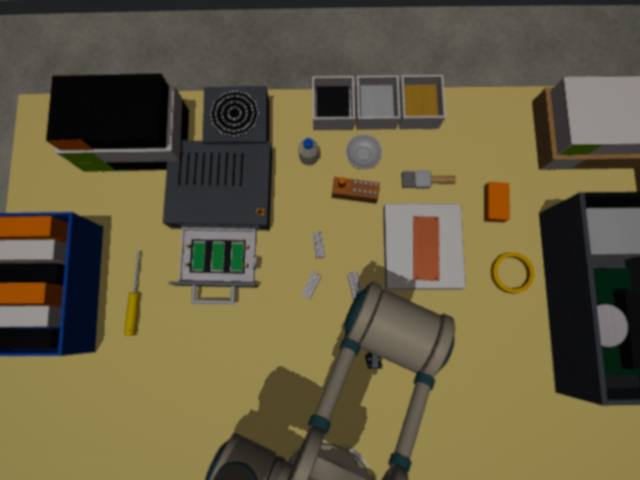

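View pics/s11c.png

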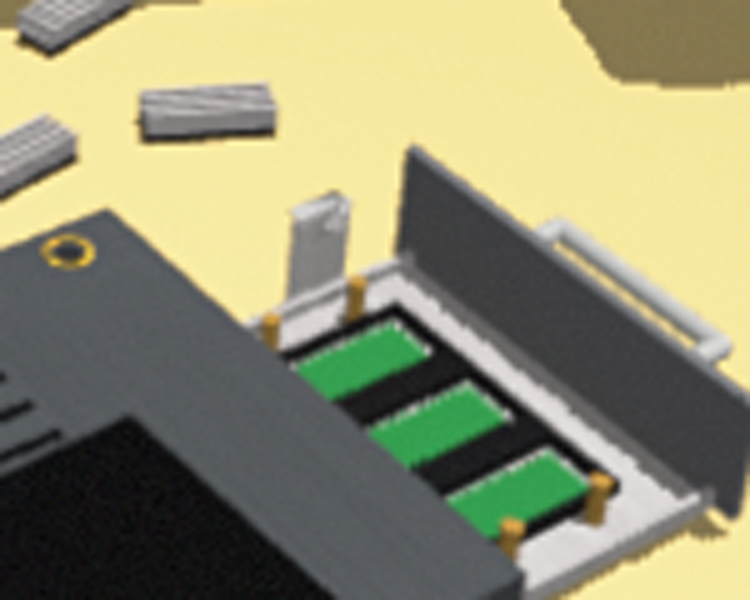

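```bash
python3 - <<'E'
from h import *
i=np.load('top_i.npy');d=np.load('top_d.npy')
P=cloud('top',d);z=P[...,2]
m=(abs(z-.041)<.006)&(P[...,0]>.39)&(P[...,0]<.45)&(P[...,1]>.215)&(P[...,1]<.275)
print(m.sum(),P[m].min(0),P[m].max(0),P[m].mean(0))
# standoff tops from crop t11c px, order LR/back/front
S=np.array([[197,334],[553,342],[186,445],[545,453]])/6-.5+[155,190]
w=atz('top',S,.031);print(w.round(4),w.mean(0).round(4), (w[0]-w[1]),(w[2]-w[3]))
L=np.array([[265,400],[378,402],[492,402]])/6-.5+[155,190];print(atz('top',L,.011).round(4))
m=(P[...,0]>.5)&(P[...,0]<.56)&(abs(P[...,1]-.148)<.02);print('tab z',np.nanmax(z[m]), P[m][np.nanargmax(z[m])])
for c in ([.139,.135,.13]):pass
Sc=np.array([[270,322],[357,285],[512,528],[600,482]])/5-.5+[330,240];w2=atz('scene',Sc,.031);print(w2.round(4),w2.mean(0).round(4))
E
```

```text
121 [0.41897645 0.21562108 0.03640585] [0.42869711 0.27417043 0.04685786] [0.42374866 0.2451506  0.04175096]
[[0.5551 0.3141 0.031 ]
 [0.5505 0.1742 0.031 ]
 [0.5114 0.3168 0.031 ]
 [0.5069 0.1766 0.031 ]] [0.531  0.2454 0.031 ] [0.00459963 0.13997196 0.        ] [0.00445781 0.14020511 0.        ]
[[0.5316 0.2913 0.011 ]
 [0.5304 0.2462 0.011 ]
 [0.5299 0.2009 0.011 ]]
tab z 0.060945718763146584 [0.50769238 0.15721813 0.06094572]
[[0.5528 0.1744 0.031 ]
 [0.5087 0.176  0.031 ]
 [0.5561 0.3139 0.031 ]
 [0.5123 0.3147 0.031 ]] [0.5325 0.2448 0.031 ]
```

Request:
jog_arm:
  targets:
    - [0.04, [0.0197, 0.0097, -0.008], 0.1723]
    - [0.04, [0.0197, 0.0097, -0.008], 0.1723]
    - [0.04, [0.0197, 0.0097, -0.008], 0.1723]
    - [0.04, [0.0197, 0.0097, -0.008], 0.1723]
    - [0.04, [0.0197, 0.0097, -0.008], 0.1723]
    - [0.04, [0.0197, 0.0097, -0.008], 0.1723]
    - [0.04, [0.0197, 0.0097, -0.008], 0.1723]
    - [0.04, [0.0197, 0.0097, -0.008], 0.1723]
    - [0.04, [0.0197, 0.0097, -0.008], 0.1723]
    - [0.04, [0.0197, 0.0097, -0.008], 0.1723]
  force: 30

```text
clock: 24.95
position: [0.5566, 0.0055, 0.1259]
ee_rot: [0.706, -0.706, -0.044, 0.044]
contact_force: [-1.0, 0.2, 0.1]
width: 0.0399
```

```bash
cat >> h.py <<'E'
from scipy.spatial.transform import Rotation as _R
def yaw():
    q=manip.get_state()['ee_rot'];M=_R.from_quat([q[1],q[2],q[3],q[0]]).as_matrix();y=np.arctan2(M[1,2],M[0,2]);print('jaw yaw deg',np.degrees(y).round(2));return y
def ssds(c='top'):
    i,d=get_image(c);I=i.astype(int)
    m=((I.max(2)-I.min(2)<45)&(I.sum(2)>200)).astype(np.uint8)
    m[:, :280]=0;m[:,384:]=0;m[:222]=0;m[350:]=0
    n,l,st,ce=cv2.connectedComponentsWithStats(cv2.morphologyEx(m,cv2.MORPH_CLOSE,np.ones((3,3))))
    for k in range(1,n):
        if st[k,4]<60: continue
        v,u=np.nonzero(l==k);w=atz(c,np.c_[u,v],.015)[:,:2].astype(np.float32);rc=cv2.minAreaRect(w)
        cc=w-w.mean(0);ev=np.linalg.svd(cc,full_matrices=False)[2][0];print('ssd',ce[k].round(1),len(v),w.mean(0).round(4),np.round(rc[1],4),'yaw',np.degrees(np.arctan(ev[1]/ev[0])).round(1))
    return i
E
python3 - <<'E'
from h import *
avg(4);yaw();i=ssds();save('t12',i,4,(270,200,400,320))
j,e=get_image('scene');save('s12',j,5,(290,180,410,300))
E
```

```text
pos [0.557  0.0058 0.1255] sd [0.0014 0.0005 0.0003] F [ 0.7   0.55 -0.04] w 0.0402 t 25.15 q [-0.12  0.34  1.73 -0.    1.07 -1.8 ]
jaw yaw deg 96.67
ssd [282.1 237.8] 173 [0.5733 0.0922] [0.1179 0.0168] yaw -3.8
ssd [324.2 300.4] 6044 [ 0.4251 -0.0065] [0.2971 0.2376] yaw -28.1
```

View pics/s12.png

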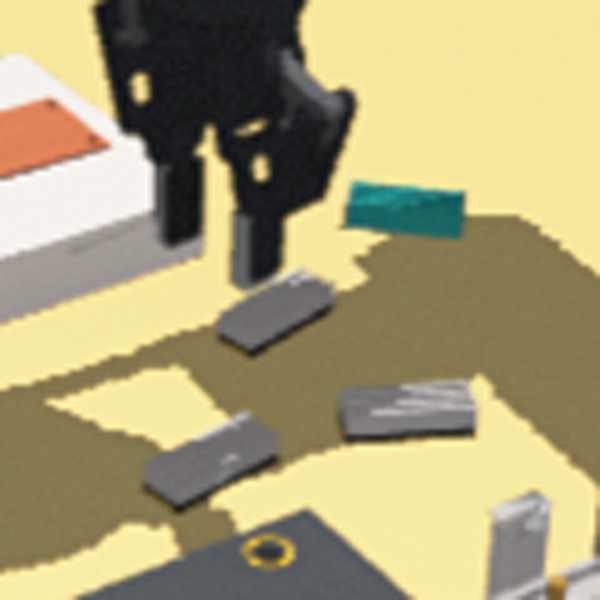

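View pics/t12.png

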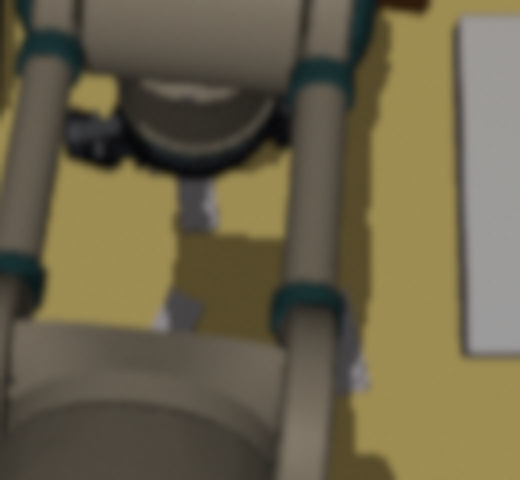

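Request:
jog_arm:
  targets:
    - [0.04, [0, 0, -0.025], 0]
    - [0.04, [0, 0, -0.025], 0]
    - [0.04, [0, 0, -0.02], 0]
    - [0.04, [0, 0, -0.018], 0]
    - [0.04, [0, 0, 0], 0]
    - [0.04, [0, 0, 0], 0]

```text
clock: 26.0
position: [0.5561, 0.005, 0.0392]
ee_rot: [-0.706, 0.706, 0.042, -0.041]
contact_force: [-0.1, 0.1, 0.8]
width: 0.0401
```

```bash
python3 - <<'E'
from h import *
avg(2);yaw()
j,e=get_image('scene');save('s13',j,7,(300,200,380,290))
print(proj('scene',[[.5558,.0064,.016]]))
E
```

```text
pos [0.5565 0.0051 0.0394] sd [0. 0. 0.] F [-0.11 -0.01  0.53] w 0.04 t 26.1 q [-0.12  0.44  1.83  0.    0.86 -1.8 ]
jaw yaw deg 96.75
[[332.8955965  269.69183575]]
```

View pics/s13.png

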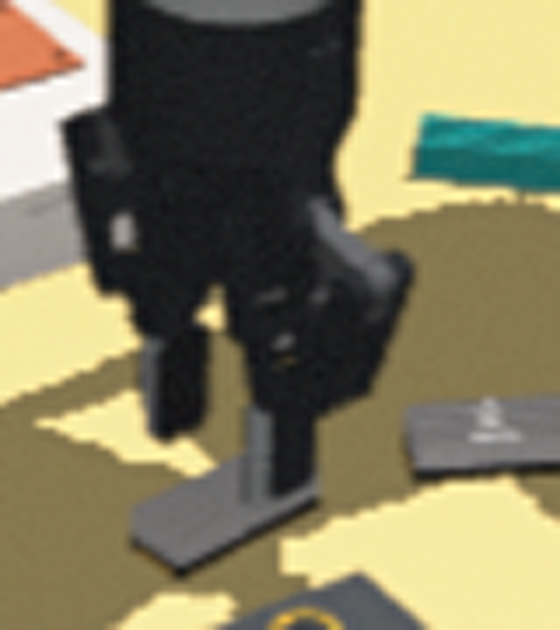

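Request:
jog_arm:
  targets:
    - [0.04, [-0.0005, 0.001, -0.009], 0]
    - [0.04, [0, 0, -0.008], 0]
    - [0.04, [0, 0, 0], 0]
    - [0.04, [0, 0, 0], 0]

```text
clock: 26.65
position: [0.5553, 0.0063, 0.0211]
ee_rot: [0.706, -0.706, -0.042, 0.042]
contact_force: [-0.3, 0.2, 0.4]
width: 0.04
```

Request:
jog_arm:
  targets:
    - [0.015, [0, 0, 0], 0]
    - [0.015, [0, 0, 0], 0]
    - [0.015, [0, 0, 0], 0]
    - [0.015, [0, 0, 0], 0]
  force: 40

```text
clock: 27.15
position: [0.5557, 0.0063, 0.0216]
ee_rot: [-0.706, 0.706, 0.042, -0.041]
contact_force: [0.3, 0.2, 1.5]
width: 0.0207
```

```bash
python3 - <<'E'
from h import *
avg(2);yaw()
j,e=get_image('scene');save('s14',j,7,(300,200,380,290))
E
```

```text
pos [0.5557 0.0063 0.0216] sd [0. 0. 0.] F [ 0.12 -0.4   3.23] w 0.0206 t 27.25 q [-0.11  0.47  1.85  0.    0.82 -1.8 ]
jaw yaw deg 96.77
```

View pics/s14.png

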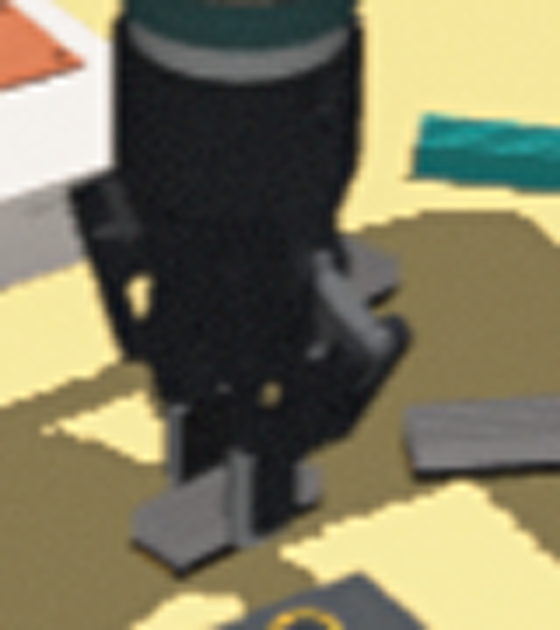

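Request:
jog_arm:
  targets:
    - [0.015, [0, 0, 0.03], 0]
    - [0.015, [0, 0, 0.04], 0]
    - [0.015, [0, 0.01, 0.03], 0]
    - [0.015, [-0.004, 0.045, 0], -0.03]
    - [0.015, [-0.004, 0.045, 0], -0.03]
    - [0.015, [-0.004, 0.046, 0], -0.03]
    - [0.015, [-0.004, 0.046, 0], -0.03]
    - [0.015, [-0.004, 0.046, 0], -0.03]
    - [0.015, [-0.003, 0.046, 0], 0]
    - [0.015, [0, 0, 0], 0]

```text
clock: 28.55
position: [0.5315, 0.2932, 0.1206]
ee_rot: [0.707, -0.707, 0.01, -0.01]
contact_force: [0.3, -0.6, -0.2]
width: 0.021
```

```bash
python3 - <<'E'
from h import *
get_image('top');get_image('top');avg(2);yaw()
j,e=get_image('scene');save('s15',j,6,(360,220,490,350))
E
```

```text
pos [0.532  0.2893 0.1208] sd [0.0001 0.0002 0.0001] F [ 0.29  0.07 -0.21] w 0.0207 t 28.75 q [ 0.38  0.42  1.63 -0.    1.1  -1.15]
jaw yaw deg 88.14
```

View pics/s15.png

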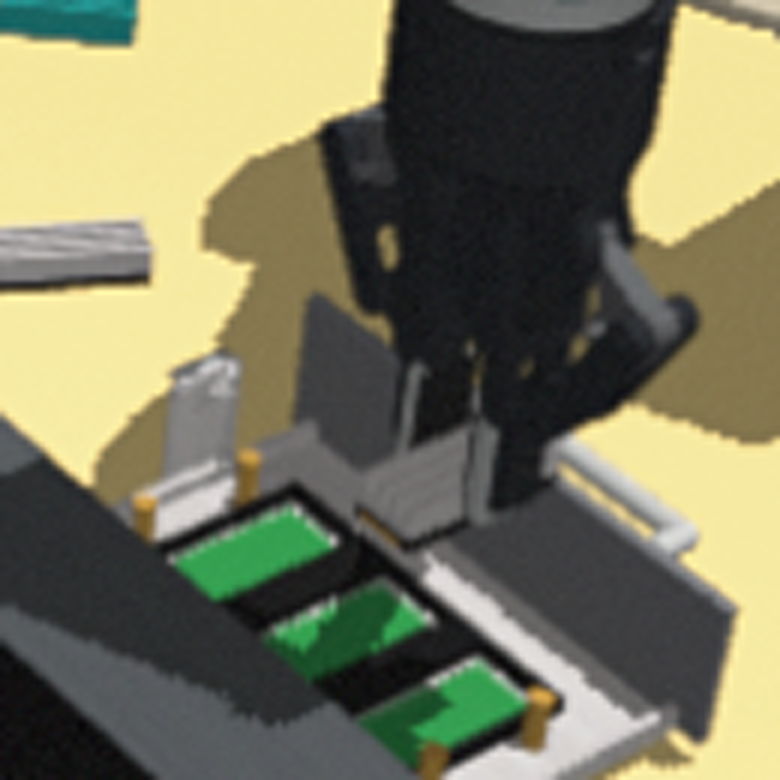

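Request:
jog_arm:
  targets:
    - [0.015, [0.001, 0.002, -0.025], 0]
    - [0.015, [0, 0, -0.025], 0]
    - [0.015, [0, 0, -0.02], 0]
    - [0.015, [0, 0, -0.008], 0]
    - [0.015, [0, 0, 0], 0]
    - [0.015, [0, 0, 0], 0]

```text
clock: 29.55
position: [0.5341, 0.2923, 0.0442]
ee_rot: [0.707, -0.707, 0.011, -0.012]
contact_force: [0.2, -1.2, -0.1]
width: 0.021
```

```bash
python3 - <<'E'
from h import *
avg(3);yaw()
j,e=get_image('scene');save('s16',j,7,(380,250,480,350))
E
```

```text
pos [0.534  0.2925 0.0443] sd [0.0001 0.0001 0.0001] F [-0.72  0.46 -0.21] w 0.0206 t 29.7 q [ 0.39  0.5   1.71  0.    0.93 -1.15]
jaw yaw deg 88.18
```

View pics/s16.png

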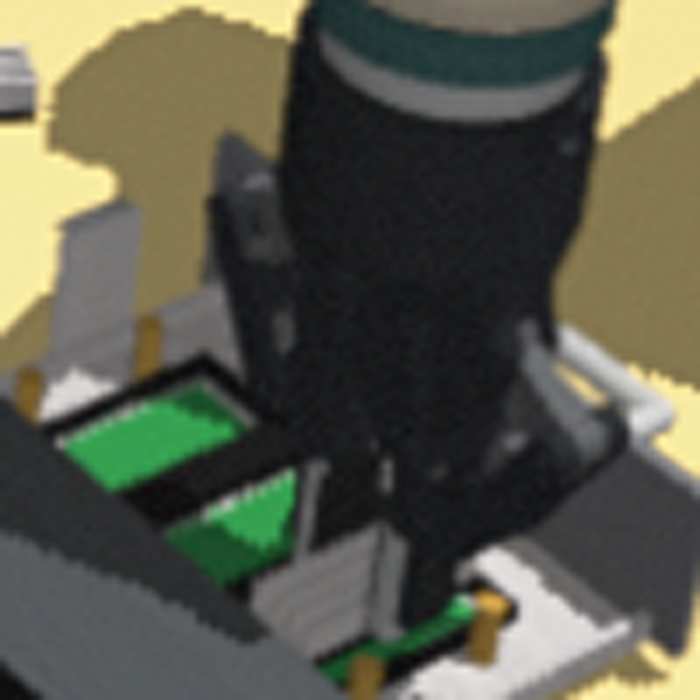

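Request:
jog_arm:
  targets:
    - [0.015, [-0.001, -0.0012, -0.005], 0]
    - [0.015, [0, 0, -0.004], 0]
    - [0.015, [0, 0, -0.0015], 0]
    - [0.015, [0, 0, 0], 0]
    - [0.015, [0, 0, 0], 0]

```text
clock: 30.38
position: [0.5333, 0.291, 0.0342]
ee_rot: [0.707, -0.707, 0.01, -0.012]
contact_force: [-0.7, -1.5, 7.4]
width: 0.0211
```

```bash
python3 - <<'E'
from h import *
avg(3);yaw()
E
```

```text
pos [0.5332 0.291  0.0342] sd [0. 0. 0.] F [-0.29 -1.86  7.66] w 0.0208 t 30.525 q [ 0.39  0.51  1.72 -0.    0.91 -1.15]
jaw yaw deg 88.2
```

Request:
jog_arm:
  targets:
    - [0.034, [0, 0, 0], 0]
    - [0.034, [0, 0, 0], 0]
    - [0.034, [0, 0, 0], 0]
    - [0.034, [0, 0, 0.02], 0]
    - [0.034, [0, 0, 0.04], 0]
    - [0.034, [0, 0, 0.05], 0]
    - [0.034, [-0.02, -0.05, 0.02], 0]
    - [0.034, [-0.02, -0.05, 0], 0]
    - [0.034, [-0.02, -0.05, 0], 0]
    - [0.034, [-0.01, -0.05, 0], 0]

```text
clock: 31.78
position: [0.4604, 0.0898, 0.1622]
ee_rot: [-0.707, 0.707, -0.012, 0.01]
contact_force: [0.2, -0.9, -0.2]
width: 0.0337
```

```bash
python3 - <<'E'
from h import *
avg(2);yaw()
i,d=get_image('top');j,e=get_image('scene');save('t17',i,6,(155,200,285,310));save('s17',j,6,(370,250,470,350));save('t17f',i)
E
```

```text
pos [0.4595 0.086  0.1621] sd [0.0006 0.0014 0.0001] F [-1.13 -1.91 -0.36] w 0.0337 t 31.875 q [ 0.04  0.19  1.86 -0.    1.1  -1.49]
jaw yaw deg 87.94
```

View pics/t17.png

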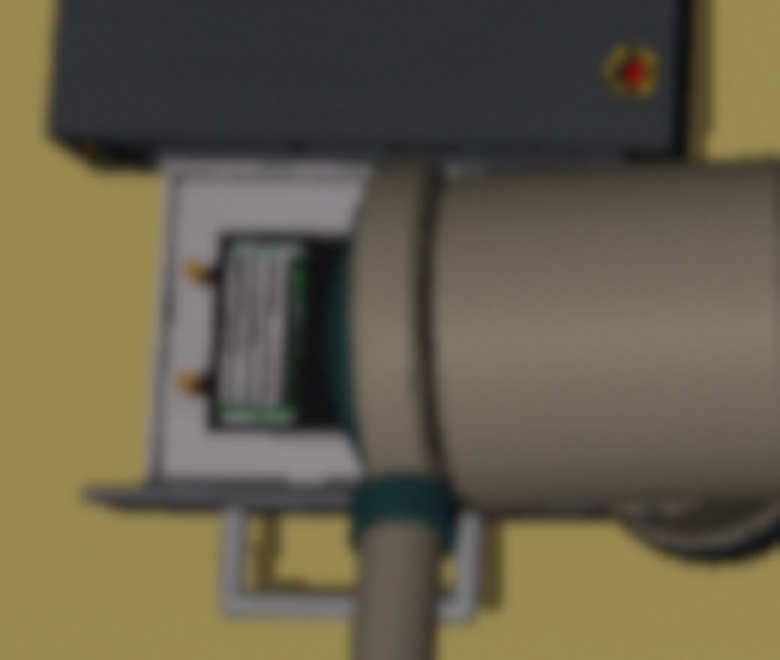

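View pics/s17.png

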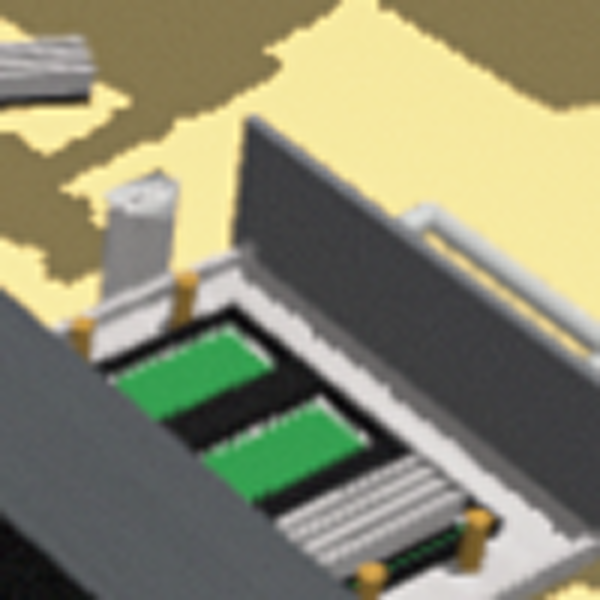

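View pics/t17f.png

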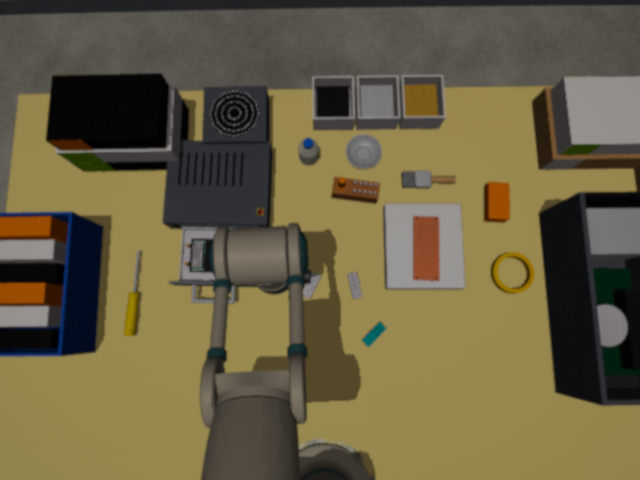

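Request:
jog_arm:
  targets:
    - [0.04, [0, -0.015, -0.02], -0.1085]
    - [0.04, [0, -0.015, -0.02], -0.1085]
    - [0.04, [0, -0.015, -0.02], -0.1085]
    - [0.04, [0, -0.015, -0.02], -0.1085]
    - [0.04, [0, 0, 0], 0]
    - [0.04, [0, 0, 0], 0]

```text
clock: 32.72
position: [0.4631, 0.0322, 0.0831]
ee_rot: [0.688, -0.688, 0.162, -0.163]
contact_force: [0.4, 0.9, -0.3]
width: 0.0404
```

```bash
python3 - <<'E'
from h import *
avg(3);yaw()
j,e=get_image('scene');save('s18',j,6,(310,190,420,290));print(proj('scene',[[.4604,.0247,.016]]))
for r in silhouettes('ssd1_center','scene')[:4]: print(r['score'],r['position'],atz('scene',[r['position']],.01))
E
```

```text
pos [0.4631 0.032  0.0835] sd [0.0001 0.0001 0.0001] F [ 0.08 -0.42 -0.24] w 0.04 t 32.875 q [-0.08  0.27  1.98  0.    0.89 -1.19]
jaw yaw deg 63.41
[[372.07681147 259.96120249]]
0.8 [343.2, 242.9] [[ 0.46643579 -0.07737699  0.01      ]]
0.59 [363.2, 221.0] [[ 0.36191909 -0.13358913  0.01      ]]
```

View pics/s18.png

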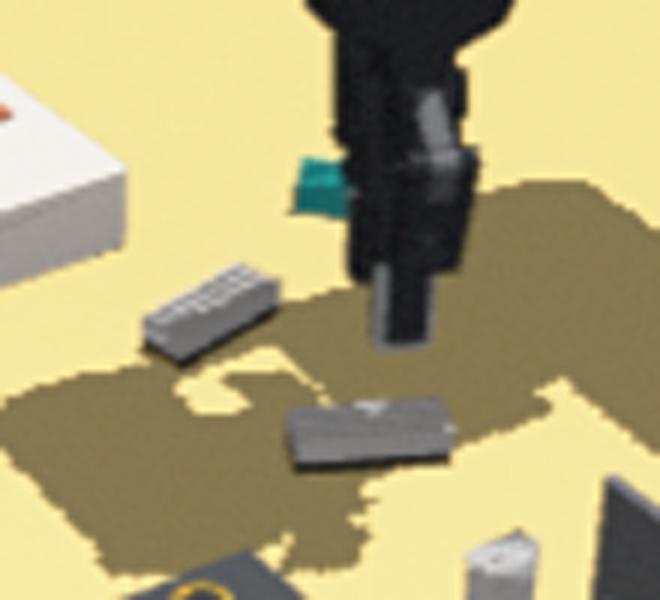

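Request:
jog_arm:
  targets:
    - [0.04, [-0.0027, -0.0073, -0.02], 0]
    - [0.04, [0, 0, -0.02], 0]
    - [0.04, [0, 0, 0], 0]
    - [0.04, [0, 0, 0], 0]

```text
clock: 33.48
position: [0.4602, 0.0239, 0.0435]
ee_rot: [0.688, -0.688, 0.163, -0.164]
contact_force: [0.8, 1.0, 0.7]
width: 0.0401
```

```bash
python3 - <<'E'
from h import *
avg(3);yaw()
j,e=get_image('scene');save('s19',j,7,(330,210,410,290))
E
```

```text
pos [0.4604 0.0238 0.0437] sd [0. 0. 0.] F [-0.33  0.36 -0.12] w 0.0399 t 33.625 q [-0.1   0.33  2.04  0.    0.78 -1.2 ]
jaw yaw deg 63.32
```

View pics/s19.png

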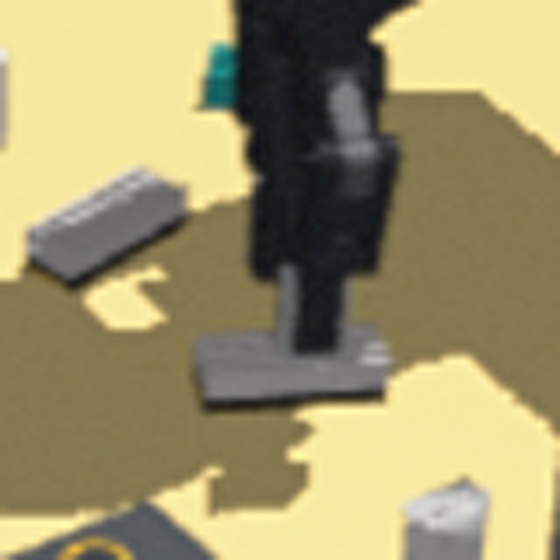

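Request:
jog_arm:
  targets:
    - [0.04, [0.001, 0.0003, -0.011], 0]
    - [0.04, [0, 0, -0.0105], 0]
    - [0.04, [0, 0, 0], 0]
    - [0.04, [0, 0, 0], 0]
    - [0.015, [0, 0, 0], 0]
    - [0.015, [0, 0, 0], 0]
    - [0.015, [0, 0, 0], 0]
    - [0.015, [0, 0, 0], 0]

```text
clock: 34.67
position: [0.461, 0.0241, 0.0216]
ee_rot: [0.688, -0.688, 0.163, -0.164]
contact_force: [-0.1, 0.5, 2.8]
width: 0.0209
```

```bash
python3 - <<'E'
from h import *
avg(3);yaw()
E
```

```text
pos [0.461  0.0241 0.0216] sd [0. 0. 0.] F [-0.13  0.05  3.85] w 0.0209 t 34.825 q [-0.1   0.36  2.06  0.    0.72 -1.2 ]
jaw yaw deg 63.31
```

Request:
jog_arm:
  targets:
    - [0.015, [0, 0, 0.03], 0]
    - [0.015, [0, 0, 0.04], 0]
    - [0.015, [0, 0, 0.03], 0]
    - [0.015, [0.014, 0.044, 0], 0.0867]
    - [0.015, [0.014, 0.044, 0], 0.0867]
    - [0.015, [0.014, 0.044, 0], 0.0867]
    - [0.015, [0.014, 0.044, 0], 0.0867]
    - [0.015, [0.0145, 0.0451, 0], 0.0867]
    - [0.015, [0, 0, 0], 0]
    - [0.015, [0, 0, 0], 0]

```text
clock: 36.08
position: [0.5301, 0.2448, 0.1205]
ee_rot: [-0.707, 0.707, -0.012, 0.01]
contact_force: [-0.3, -0.0, -0.6]
width: 0.0204
```

Request:
jog_arm:
  targets:
    - [0.015, [0, 0, 0], 0]
    - [0.015, [0, 0, -0.025], 0]
    - [0.015, [0, 0, -0.025], 0]
    - [0.015, [0, 0, -0.02], 0]
    - [0.015, [0, 0, -0.005], 0]
    - [0.015, [0, 0, 0], 0]
    - [0.015, [0, 0, 0], 0]

```text
clock: 36.95
position: [0.5319, 0.2452, 0.0474]
ee_rot: [0.707, -0.707, 0.011, -0.012]
contact_force: [-0.0, 0.4, -0.6]
width: 0.0209
```

```bash
python3 - <<'E'
from h import *
avg(3);yaw()
j,e=get_image('scene');save('s20',j,7,(370,250,470,340))
E
```

```text
pos [0.5317 0.2453 0.0472] sd [0.0001 0.     0.0001] F [ 0.45  0.52 -0.75] w 0.0209 t 37.1 q [ 0.31  0.47  1.76  0.    0.91 -1.22]
jaw yaw deg 88.15
```

View pics/s20.png

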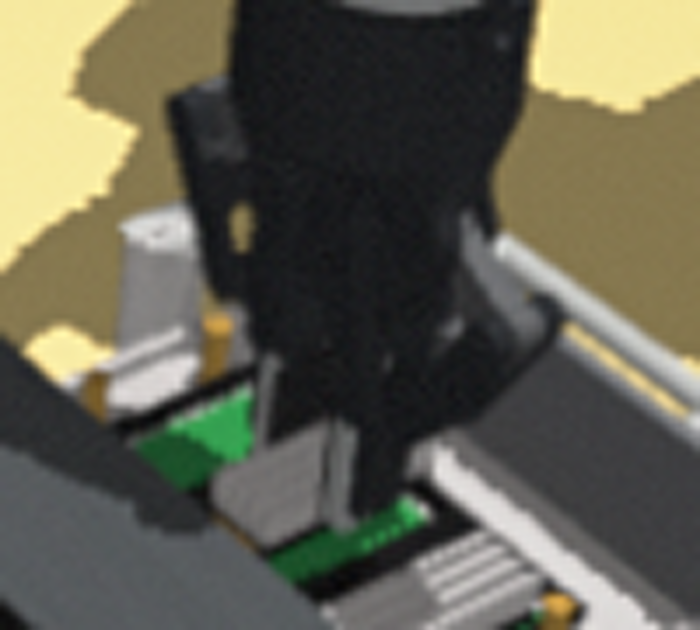

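Request:
jog_arm:
  targets:
    - [0.015, [0, 0, -0.006], 0]
    - [0.015, [0, 0, -0.005], 0]
    - [0.015, [0, 0, -0.002], 0]
    - [0.015, [0, 0, 0], 0]
    - [0.015, [0, 0, 0], 0]

```text
clock: 37.78
position: [0.5319, 0.2452, 0.0342]
ee_rot: [0.707, -0.707, 0.011, -0.012]
contact_force: [0.1, -0.5, 6.2]
width: 0.0207
```

Request:
jog_arm:
  targets:
    - [0.034, [0, 0, 0], 0]
    - [0.034, [0, 0, 0], 0]
    - [0.034, [0, 0, 0], 0]
    - [0.034, [0, 0, 0.02], 0]
    - [0.034, [0, 0, 0.04], 0]
    - [0.034, [0, 0, 0.05], 0]
    - [0.034, [-0.015, -0.05, 0], 0.04]
    - [0.034, [-0.015, -0.055, 0], 0.04]
    - [0.034, [-0.015, -0.055, 0], 0.04]
    - [0.034, [-0.015, -0.055, 0], 0.04]

```text
clock: 39.02
position: [0.4703, 0.0288, 0.1431]
ee_rot: [-0.706, 0.706, 0.046, -0.046]
contact_force: [0.8, -1.5, 0.2]
width: 0.034
```

Request:
jog_arm:
  targets:
    - [0.04, [-0.006, -0.055, -0.015], 0.04]
    - [0.04, [-0.006, -0.053, -0.03], 0.042]
    - [0.04, [0, 0, -0.02], 0]
    - [0.04, [0, 0, 0], 0]
    - [0.04, [0, 0, 0], 0]

```text
clock: 39.65
position: [0.4595, -0.0775, 0.0787]
ee_rot: [-0.703, 0.703, 0.074, -0.074]
contact_force: [-0.6, -0.3, 0.3]
width: 0.0397
```

```bash
python3 - <<'E'
from h import *
avg(3);yaw()
i,d=get_image('top');j,e=get_image('scene');save('t21',i);save('s21',j,4,(310,190,470,340))
S=spot_in('ssd1_center','scene');print([(round(r['score'],2),r['position']) for r in S])
E
```

```text
pos [ 0.4599 -0.0773  0.0791] sd [0.     0.     0.0001] F [ 0.16 -0.15  0.38] w 0.0403 t 39.8 q [-0.32  0.28  1.98  0.    0.88 -2.1 ]
jaw yaw deg 102.1
[(0.72, [372.0, 222.4]), (0.49, [340.8, 240.8])]
```

View pics/t21.png

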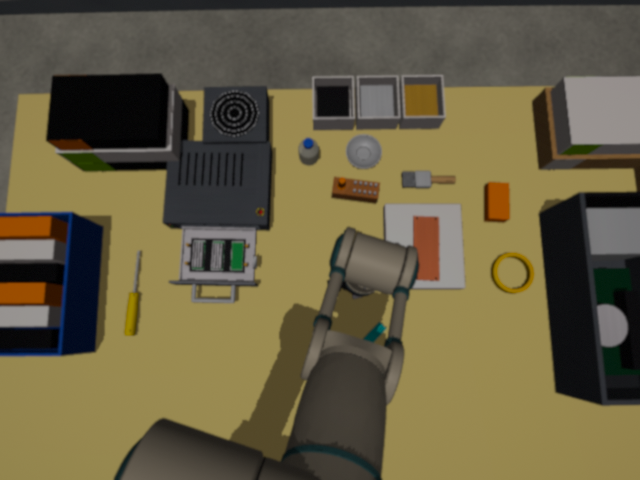

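View pics/s21.png

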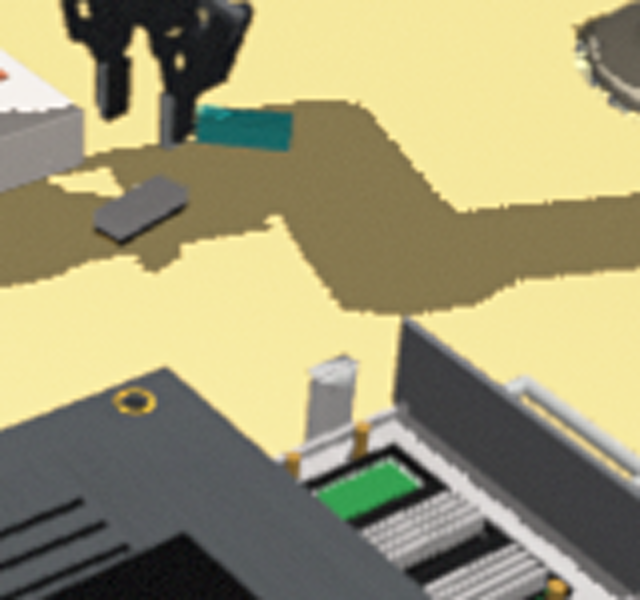

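Request:
jog_arm:
  targets:
    - [0.04, [0, 0, -0.02], 0]
    - [0.04, [0, 0, -0.015], 0]
    - [0.04, [0, 0, 0], 0]
    - [0.04, [0, 0, 0], 0]

```text
clock: 40.45
position: [0.4596, -0.0778, 0.0438]
ee_rot: [-0.703, 0.703, 0.074, -0.074]
contact_force: [-0.6, 0.1, 0.8]
width: 0.0401
```

```bash
python3 - <<'E'
from h import *
avg(3);yaw()
j,e=get_image('scene');save('s22',j,8,(310,190,380,260))
E
```

```text
pos [ 0.4597 -0.0779  0.044 ] sd [0. 0. 0.] F [-0.1   0.16 -0.01] w 0.04 t 40.6 q [-0.32  0.33  2.02  0.    0.78 -2.1 ]
jaw yaw deg 102.02
```

View pics/s22.png

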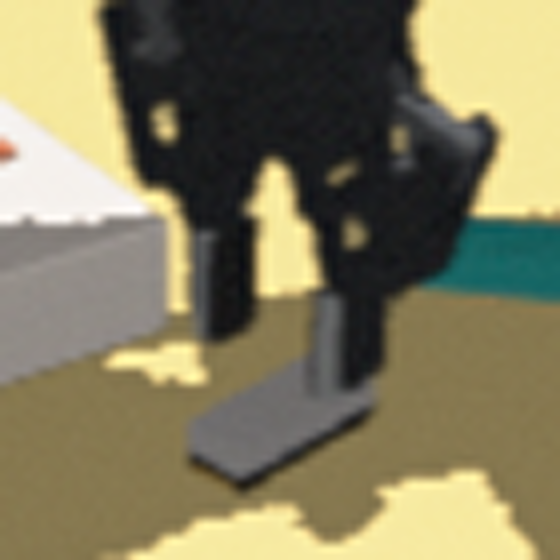

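Request:
jog_arm:
  targets:
    - [0.04, [0, 0, -0.011], 0]
    - [0.04, [0, 0, -0.011], 0]
    - [0.04, [0, 0, 0], 0]
    - [0.04, [0, 0, 0], 0]
    - [0.015, [0, 0, 0], 0]
    - [0.015, [0, 0, 0], 0]
    - [0.015, [0, 0, 0], 0]
    - [0.015, [0, 0, 0], 0]

```text
clock: 41.65
position: [0.4595, -0.0779, 0.0217]
ee_rot: [-0.703, 0.703, 0.074, -0.074]
contact_force: [0.5, -0.1, 3.9]
width: 0.0209
```

```bash
python3 - <<'E'
from h import *
avg(3);yaw()
E
```

```text
pos [ 0.4595 -0.0779  0.0216] sd [0. 0. 0.] F [0.34 0.34 4.34] w 0.0206 t 41.8 q [-0.32  0.37  2.05  0.    0.72 -2.1 ]
jaw yaw deg 102.02
```

```bash
python3 - <<'E'
from h import *
i,d=get_image('top');P=cloud('top',d)
m=(P[...,0]>.46)&(P[...,0]<.57)&(P[...,1]>.12)&(P[...,1]<.166)&(P[...,2]>.03)
v,u=np.nonzero(m);print(len(v))
for a,b in zip(v,u): print((b,a),P[a,b].round(3))
Sc=np.array([[290,212],[345,200],[330,193],[288,297]])/5-.5+[330,240]
for z in(.055,.06,.065): print(z,atz('scene',Sc,z).round(4).tolist())
E
```

```text
84
(np.int64(252), np.int64(254)) [0.529 0.158 0.056]
(np.int64(253), np.int64(254)) [0.529 0.156 0.053]
(np.int64(252), np.int64(255)) [0.527 0.158 0.056]
(np.int64(253), np.int64(255)) [0.527 0.156 0.052]
(np.int64(254), np.int64(255)) [0.529 0.156 0.037]
(np.int64(252), np.int64(256)) [0.524 0.158 0.059]
(np.int64(253), np.int64(256)) [0.524 0.155 0.06 ]
(np.int64(254), np.int64(256)) [0.524 0.154 0.055]
(np.int64(255), np.int64(256)) [0.524 0.151 0.056]
(np.int64(256), np.int64(256)) [0.524 0.149 0.057]
(np.int64(252), np.int64(257)) [0.522 0.158 0.055]
(np.int64(253), np.int64(257)) [0.522 0.156 0.057]
(np.int64(254), np.int64(257)) [0.522 0.154 0.056]
(np.int64(255), np.int64(257)) [0.522 0.151 0.056]
(np.int64(256), np.int64(257)) [0.522 0.149 0.055]
(np.int64(252), np.int64(258)) [0.519 0.157 0.061]
(np.int64(253), np.int64(258)) [0.52  0.156 0.056]
(np.int64(254), np.int64(258)) [0.52  0.153 0.056]
(np.int64(255), np.int64(258)) [0.52  0.151 0.056]
(np.int64(256), np.int64(258)) [0.52  0.149 0.055]
(np.int64(252), np.int64(259)) [0.518 0.159 0.052]
(np.int64(253), np.int64(2
[... 2798 characters left out ...]
int64(283)) [0.463 0.151 0.055]
(np.int64(256), np.int64(283)) [0.464 0.151 0.037]
(np.int64(248), np.int64(284)) [0.46  0.165 0.062]
(np.int64(250), np.int64(284)) [0.46  0.161 0.061]
(np.int64(251), np.int64(284)) [0.46  0.159 0.062]
(np.int64(255), np.int64(284)) [0.461 0.151 0.055]
(np.int64(256), np.int64(284)) [0.462 0.15  0.037]
(np.int64(256), np.int64(285)) [0.46  0.151 0.032]
0.055 [[0.5217, 0.147, 0.055], [0.4979, 0.1533, 0.055], [0.4998, 0.1462, 0.055], [0.5578, 0.1886, 0.055]]
0.06 [[0.5264, 0.152, 0.06], [0.5028, 0.1582, 0.06], [0.5047, 0.1512, 0.06], [0.5622, 0.1933, 0.06]]
0.065 [[0.531, 0.157, 0.065], [0.5077, 0.1631, 0.065], [0.5095, 0.1562, 0.065], [0.5666, 0.1979, 0.065]]
```

Request:
jog_arm:
  targets:
    - [0.028, [0, 0, 0], 0]
    - [0.028, [0, 0, 0.003], 0]
    - [0.028, [0, 0, 0], 0]
    - [0.015, [0, 0, 0], 0]
    - [0.015, [0, 0, 0], 0]
    - [0.015, [0, 0, 0], 0]
    - [0.015, [0, 0, 0], 0]

```text
clock: 42.72
position: [0.4592, -0.0778, 0.0245]
ee_rot: [0.703, -0.703, -0.074, 0.074]
contact_force: [0.8, 0.7, 4.2]
width: 0.0208
```

Request:
jog_arm:
  targets:
    - [0.015, [0, 0, 0.02], 0]
    - [0.015, [0, 0, 0.04], 0]
    - [0.015, [0, 0, 0.04], 0]
    - [0.015, [0.012, 0.046, 0], -0.04]
    - [0.015, [0.012, 0.046, 0], -0.04]
    - [0.015, [0.012, 0.046, 0], -0.04]
    - [0.015, [0.012, 0.046, 0], -0.04]
    - [0.015, [0.012, 0.046, 0], -0.04]
    - [0.015, [0.0105, 0.047, 0], -0.042]
    - [0.015, [0, 0, 0], 0]

```text
clock: 43.98
position: [0.5302, 0.2022, 0.1236]
ee_rot: [0.707, -0.707, 0.01, -0.01]
contact_force: [-0.3, -0.5, -0.8]
width: 0.0206
```

Request:
jog_arm:
  targets:
    - [0.015, [0, 0, 0], 0]
    - [0.015, [0, 0, 0], 0]
    - [0.015, [0, 0, -0.025], 0]
    - [0.015, [0, 0, -0.025], 0]
    - [0.015, [0, 0, -0.01], 0]
    - [0.015, [0, 0, 0], 0]
    - [0.015, [0, 0, 0], 0]

```text
clock: 44.85
position: [0.5304, 0.1991, 0.0652]
ee_rot: [0.707, -0.707, 0.011, -0.012]
contact_force: [0.4, -0.2, -0.5]
width: 0.021
```

```bash
python3 - <<'E'
from h import *
avg(3);yaw()
j,e=get_image('scene');save('s23',j,7,(360,240,450,330))
E
```

```text
pos [0.5304 0.1993 0.0653] sd [0.0001 0.0001 0.    ] F [-0.45 -0.06 -0.55] w 0.0206 t 45.0 q [ 0.24  0.42  1.78  0.    0.93 -1.3 ]
jaw yaw deg 88.15
```

View pics/s23.png

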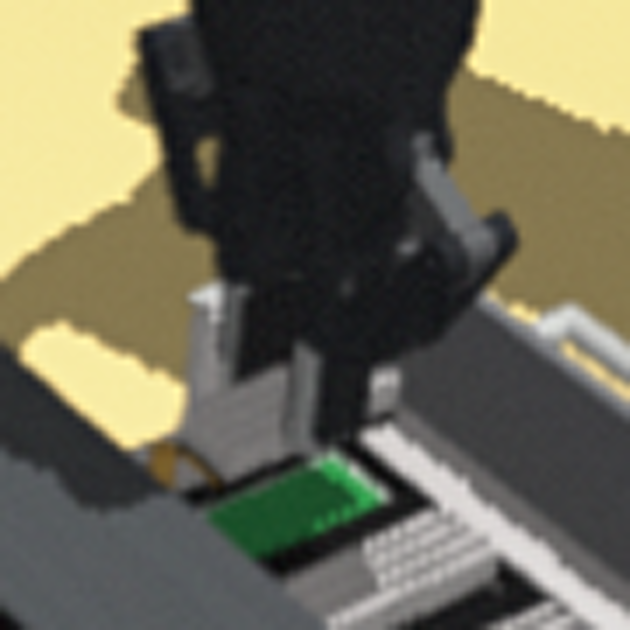

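Request:
jog_arm:
  targets:
    - [0.015, [0, 0, -0.01], 0]
    - [0.015, [0, 0, -0.008], 0]
    - [0.015, [0, 0, 0], 0]
    - [0.015, [0, 0, 0], 0]

```text
clock: 45.55
position: [0.5296, 0.1992, 0.0461]
ee_rot: [0.707, -0.707, 0.012, -0.011]
contact_force: [-0.4, -0.3, -0.5]
width: 0.021
```

Request:
jog_arm:
  targets:
    - [0.015, [0, 0, -0.005], 0]
    - [0.015, [0, 0, -0.005], 0]
    - [0.015, [0, 0, -0.0005], 0]
    - [0.015, [0, 0, 0], 0]
    - [0.015, [0, 0, 0], 0]

```text
clock: 46.18
position: [0.5297, 0.1992, 0.0358]
ee_rot: [0.707, -0.707, 0.011, -0.011]
contact_force: [0.3, -1.1, -0.5]
width: 0.0213
```

Request:
jog_arm:
  targets:
    - [0.028, [0, 0, 0], 0]
    - [0.028, [0, 0, 0], 0]
    - [0.028, [0, 0, 0.01], 0]
    - [0.028, [0, 0, 0.03], 0]
    - [0.028, [0, 0, 0.04], 0]
    - [0.028, [0, 0, 0.04], 0]
    - [0.028, [-0.03, -0.05, 0], -0.1]
    - [0.028, [-0.03, -0.05, 0], -0.17]
    - [0.028, [-0.03, -0.05, 0], -0.17]
    - [0.028, [-0.02, -0.05, 0], -0.17]

```text
clock: 47.42
position: [0.4182, -0.0019, 0.1566]
ee_rot: [0.67, -0.67, 0.224, -0.225]
contact_force: [0.1, -0.9, 0.9]
width: 0.0279
```

Request:
jog_arm:
  targets:
    - [0.028, [-0.02, -0.055, 0.02], -0.17]
    - [0.028, [-0.02, -0.055, 0.02], -0.17]
    - [0.028, [-0.02, -0.055, 0], -0.17]
    - [0.028, [0, -0.055, 0], -0.17]
    - [0.028, [0, -0.055, 0], -0.17]
    - [0.028, [0, 0, 0], -0.11]
    - [0.028, [0, 0, 0], 0]

```text
clock: 48.3
position: [0.3593, -0.2762, 0.1962]
ee_rot: [-0.492, 0.492, -0.508, 0.508]
contact_force: [0.2, -0.8, -1.0]
width: 0.0285
```

```bash
python3 - <<'E'
from h import *
avg(3);yaw()
i,d=get_image('top');j,e=get_image('scene');save('t24',i);save('t24c',i,6,(155,200,285,310));save('s24',j)
for c in('top','scene'):
  for r in silhouettes('plate_center',c)[:2]:
    v,u=np.nonzero(r['mask']);w=atz(c,np.c_[u,v],.043)[:,:2].astype(np.float32);rc=cv2.minAreaRect(w);print(c,r['score'],len(v),np.round(rc,4) if 0 else rc, w.mean(0))
  for n,z in(('board_edge',.04),('plate_center',.0415)):
    for r in spot_point(n,c)[:1]: print(c,n,r['score'],atz(c,[r['position']],z))
E
```

```text
pos [ 0.3595 -0.2753  0.1962] sd [0.0001 0.0002 0.    ] F [-0.03  0.26  0.3 ] w 0.028 t 48.45 q [-0.81  0.13  1.83  0.    1.18 -0.78]
jaw yaw deg -1.68
top 0.72 1716 ((0.5429419279098511, -0.24216066300868988), (0.06128600612282753, 0.1518935263156891), 88.43814849853516) [ 0.5419365  -0.24213547]
top 0.61 4036 ((0.5097061395645142, 0.24951665103435516), (0.20069077610969543, 0.17658856511116028), 89.37017059326172) [0.5193426 0.2407656]
top board_edge 0.76 [[ 0.4601635  -0.24530535  0.04      ]]
top plate_center 0.63 [[ 0.54170009 -0.24267116  0.0415    ]]
scene 0.77 710 ((0.5422131419181824, -0.2443886697292328), (0.06374402344226837, 0.14937688410282135), 87.44388580322266) [ 0.54477847 -0.24359807]
scene board_edge 0.82 [[ 0.44379232 -0.23849825  0.04      ]]
scene plate_center 0.67 [[ 0.54075774 -0.25588913  0.0415    ]]
```

View pics/t24.png

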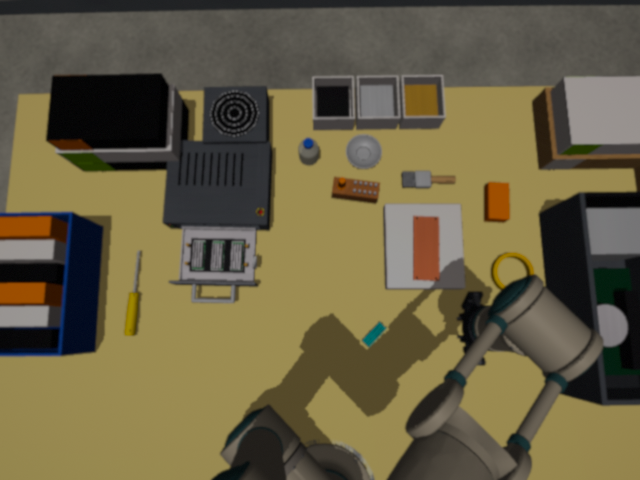

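View pics/t24c.png

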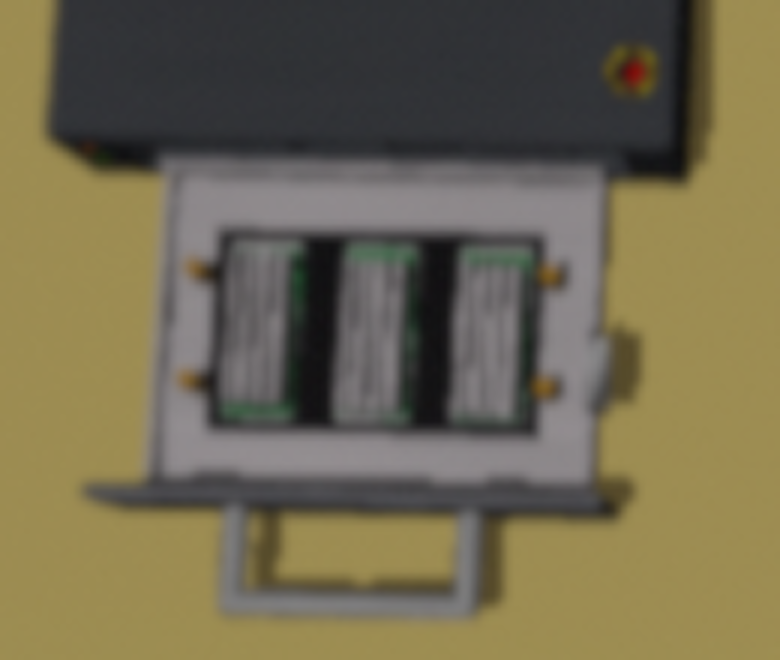

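View pics/s24.png

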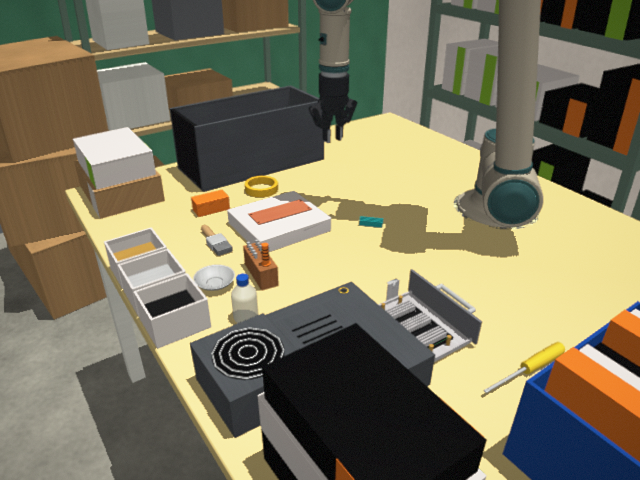

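Request:
jog_arm:
  targets:
    - [0.02, [0.0281, 0.003, 0], 0.1565]
    - [0.02, [0.0281, 0.003, 0], 0.1565]
    - [0.02, [0.0281, 0.003, 0], 0.1565]
    - [0.02, [0.0281, 0.003, 0], 0.1565]
    - [0.02, [0.0281, 0.003, 0], 0.1565]
    - [0.02, [0.0281, 0.003, 0], 0.1565]
    - [0.02, [0.0281, 0.003, 0], 0.1565]
    - [0.02, [0.0281, 0.003, 0], 0.1565]
    - [0.02, [0.0281, 0.003, 0], 0.1565]
    - [0.02, [0.0281, 0.003, 0], 0.1565]

```text
clock: 50.1
position: [0.6416, -0.2456, 0.1955]
ee_rot: [0.707, -0.707, 0.011, -0.011]
contact_force: [0.6, 0.1, 0.8]
width: 0.0203
```

Request:
jog_arm:
  targets:
    - [0.02, [0, 0, 0], 0]
    - [0.02, [0, 0, -0.03], 0]
    - [0.02, [0, 0, -0.03], 0]
    - [0.02, [0, 0, -0.03], 0]
    - [0.02, [0, 0, -0.02], 0]
    - [0.02, [0, 0, 0], 0]
    - [0.02, [0, 0, 0], 0]

```text
clock: 50.98
position: [0.6407, -0.2462, 0.0868]
ee_rot: [-0.707, 0.707, -0.013, 0.014]
contact_force: [-1.4, -0.6, -0.7]
width: 0.0199
```

```bash
python3 - <<'E'
from h import *
avg(3);yaw()
j,e=get_image('scene');save('s25',j,6,(200,140,340,260));i,d=get_image('top');save('t25',i,5,(370,160,490,280))
P=np.load('top_d.npy');C=cloud('top',P);I=np.load('top_i.npy').astype(int)
z=C[...,2];m=(abs(z-.041)<.007)&(C[...,0]>.4)&(C[...,0]<.7)&(C[...,1]<-.13)&(C[...,1]>-.36)
rc=cv2.minAreaRect(C[m][:,:2].astype(np.float32));print('board',rc,cv2.boxPoints(rc).round(4).tolist())
for yy in(-.3,-.25,-.2): 
  k=m&(abs(C[...,1]-yy)<.004);print(yy,C[k][:,0].min(),C[k][:,0].max())
E
```

```text
pos [ 0.6412 -0.2462  0.0873] sd [0.0001 0.     0.0001] F [-0.11  0.3   0.44] w 0.0199 t 51.125 q [-0.47  0.55  1.47 -0.    1.12 -2.  ]
jaw yaw deg 87.84
board ((0.5731461644172668, -0.23041874170303345), (0.20090124011039734, 0.24470488727092743), 89.3843002319336) [[0.4496999979019165, -0.3294999897480011], [0.6944000124931335, -0.33219999074935913], [0.6966000199317932, -0.13130000233650208], [0.45190000534057617, -0.12870000302791595]]
-0.3 0.4501513345429999 0.6486235565281295
-0.25 0.45109256160089295 0.6491516517631037
-0.2 0.4515617425180688 0.6494000516017502
```

View pics/s25.png

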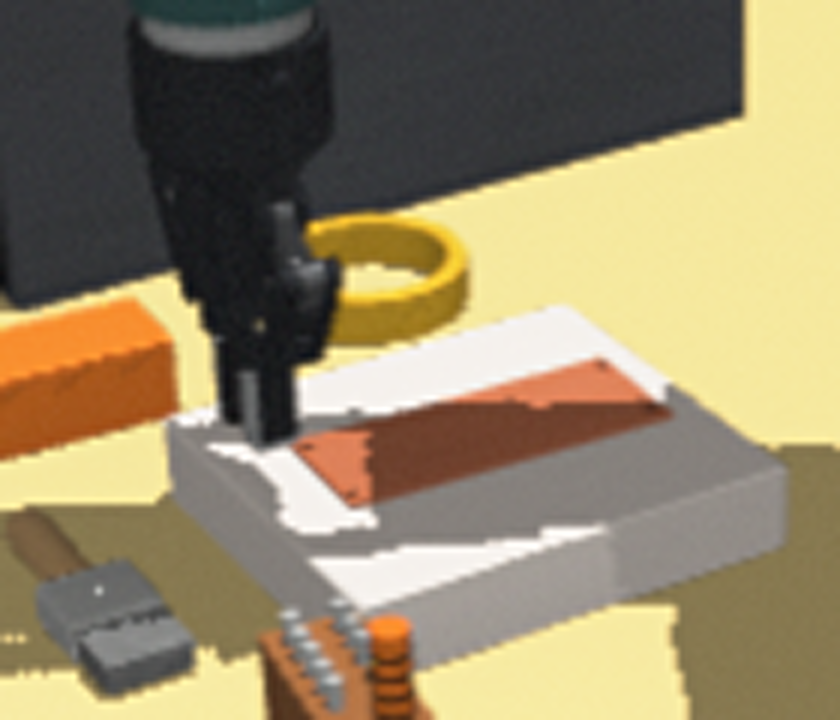

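View pics/t25.png

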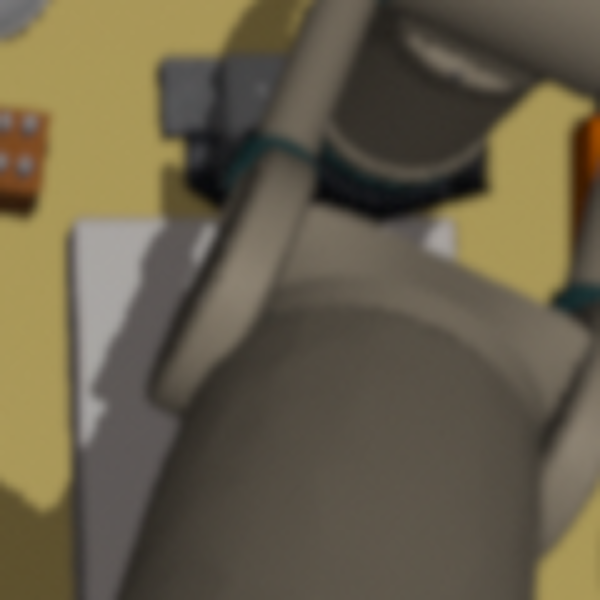

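Request:
jog_arm:
  targets:
    - [0.02, [0, 0, -0.015], 0]
    - [0.02, [0, 0, -0.012], 0]
    - [0.02, [0, 0, 0], 0]
    - [0.02, [0, 0, 0], 0]

```text
clock: 51.72
position: [0.6403, -0.2456, 0.0578]
ee_rot: [0.707, -0.707, 0.014, -0.013]
contact_force: [0.1, 0.6, 0.0]
width: 0.0201
```

Request:
jog_arm:
  targets:
    - [0.02, [0, 0, -0.001], 0]
    - [0.02, [0, 0, 0], 0]
    - [0.02, [0, 0, 0], 0]

```text
clock: 52.1
position: [0.6406, -0.2458, 0.0577]
ee_rot: [0.707, -0.707, 0.013, -0.013]
contact_force: [-0.4, -0.7, -0.6]
width: 0.0202
```

Request:
jog_arm:
  targets:
    - [0.02, [0, 0, -0.001], 0]
    - [0.02, [0, 0, 0], 0]
    - [0.02, [0, 0, 0], 0]

```text
clock: 52.48
position: [0.6408, -0.2458, 0.0572]
ee_rot: [-0.707, 0.707, -0.013, 0.013]
contact_force: [-0.1, -0.3, 2.9]
width: 0.0199
```

Request:
jog_arm:
  targets:
    - [0.02, [0, 0, -0.001], 0]
    - [0.02, [0, 0, 0], 0]
    - [0.02, [0, 0, 0], 0]

```text
clock: 52.85
position: [0.6408, -0.2459, 0.0572]
ee_rot: [-0.707, 0.707, -0.013, 0.013]
contact_force: [-1.5, 0.8, 8.1]
width: 0.0202
```

Request:
jog_arm:
  targets:
    - [0.02, [0, 0, 0.0026], 0]
    - [0.02, [0, 0, 0], 0]
    - [0.02, [-0.006, 0, 0], 0]
    - [0.02, [-0.006, 0, 0], 0]
    - [0.02, [-0.006, 0, 0], 0]
    - [0.02, [0, 0, 0], 0]

```text
clock: 53.6
position: [0.622, -0.2458, 0.0585]
ee_rot: [0.707, -0.707, 0.013, -0.013]
contact_force: [0.4, 0.1, -0.0]
width: 0.0198
```

```bash
python3 - <<'E'
from h import *
avg(3)
j,e=get_image('scene');save('s26',j,8,(225,170,325,245))
E
```

```text
pos [ 0.6226 -0.2459  0.0585] sd [0.0002 0.     0.    ] F [ 0.17 -0.86 -0.27] w 0.0201 t 53.75 q [-0.48  0.56  1.54  0.    1.04 -2.01]
```

View pics/s26.png

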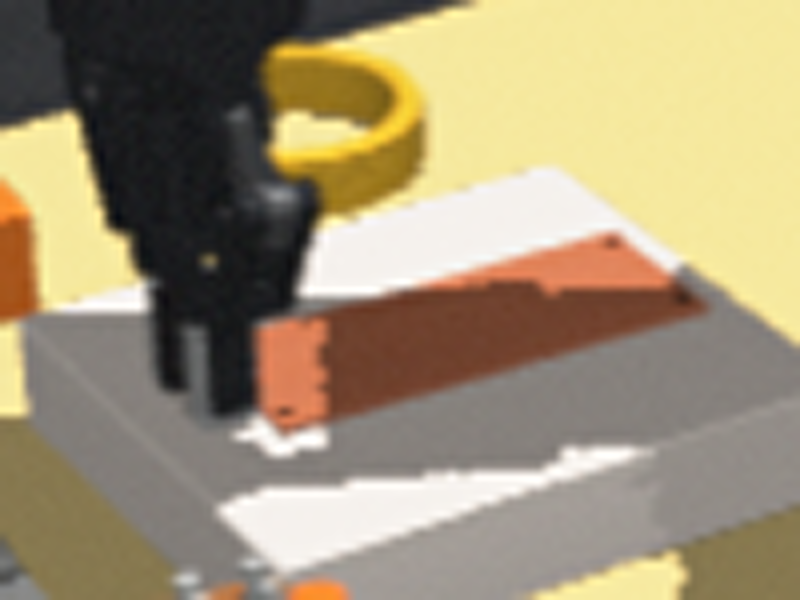

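Request:
jog_arm:
  targets:
    - [0.02, [-0.0075, 0.0003, 0], 0]
    - [0.02, [-0.0075, 0.0003, 0], 0]
    - [0.02, [-0.0075, 0.0003, 0], 0]
    - [0.02, [-0.0075, 0.0003, 0], 0]
    - [0.02, [0, 0, 0], 0]

```text
clock: 54.42
position: [0.5916, -0.2444, 0.0584]
ee_rot: [0.707, -0.707, 0.014, -0.013]
contact_force: [0.9, 0.4, -0.4]
width: 0.0203
```

```bash
python3 - <<'E'
from h import *
avg(3)
j,e=get_image('scene');save('s27',j,8,(225,170,325,245))
E
```

```text
pos [ 0.5924 -0.2446  0.0584] sd [0.0002 0.     0.    ] F [ 0.2   0.17 -0.08] w 0.0201 t 54.575 q [-0.5   0.52  1.61  0.    1.01 -2.03]
```

View pics/s27.png

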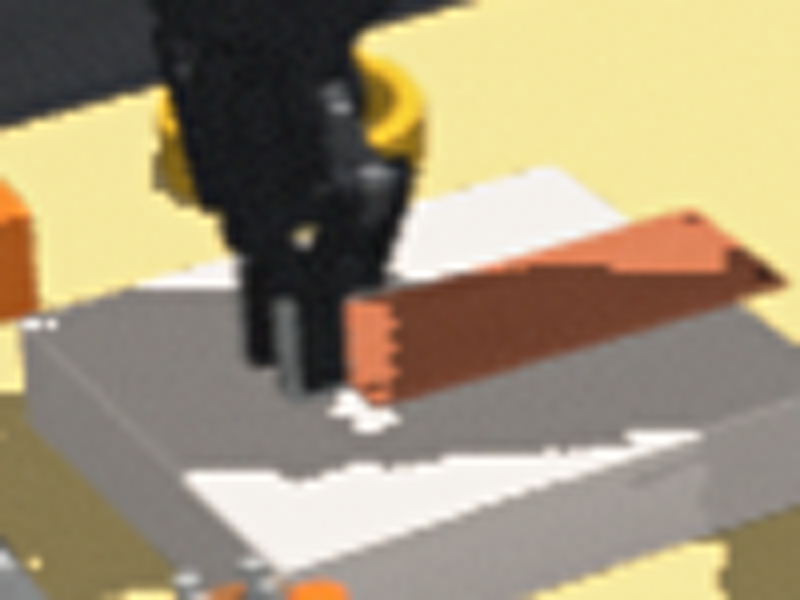

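Request:
jog_arm:
  targets:
    - [0.02, [-0.0075, 0.0003, 0], 0]
    - [0.02, [-0.0075, 0.0003, 0], 0]
    - [0.02, [-0.0075, 0.0003, 0], 0]
    - [0.02, [-0.0075, 0.0003, 0], 0]
    - [0.02, [-0.002, 0, 0], 0]
    - [0.02, [0, 0, 0], 0]

```text
clock: 55.38
position: [0.5604, -0.2434, 0.0585]
ee_rot: [0.707, -0.707, 0.013, -0.013]
contact_force: [0.8, -0.6, -0.6]
width: 0.0202
```

Request:
jog_arm:
  targets:
    - [0.02, [0.01, 0, 0], 0]
    - [0.02, [0.01, 0, 0.02], 0]
    - [0.02, [0, 0, 0.05], 0]
    - [0.02, [0, 0, 0.05], 0]
    - [0.05, [0, 0.05, 0.03], 0]
    - [0.075, [-0.02, 0.05, 0], 0]
    - [0.075, [-0.04, 0.04, 0], 0]
    - [0.075, [-0.05, 0.03, 0], 0]
    - [0.075, [0, 0, 0], 0]

```text
clock: 56.5
position: [0.4669, -0.0707, 0.2083]
ee_rot: [0.708, -0.706, 0.014, -0.011]
contact_force: [0.6, -0.6, 0.8]
width: 0.0746
```

```bash
python3 - <<'E'
from h import *
avg(3);yaw()
j,e=get_image('scene');save('s28',j,5,(210,150,340,250));i,d=get_image('top');save('t28',i)
for c in('top','scene'):
  for r in silhouettes('plate_center',c)[:1]:
    v,u=np.nonzero(r['mask']);w=atz(c,np.c_[u,v],.043)[:,:2].astype(np.float32);rc=cv2.minAreaRect(w);print(c,r['score'],len(v),rc, w.mean(0))
E
```

```text
pos [ 0.4714 -0.0732  0.209 ] sd [0.001  0.0006 0.0001] F [0.28 0.07 0.06] w 0.0752 t 56.65 q [-0.3   0.16  1.77 -0.    1.21 -1.83]
jaw yaw deg 87.88
top 0.67 914 ((0.47506827116012573, -0.2442983239889145), (0.0543021559715271, 0.1475239098072052), 86.87155151367188) [ 0.4504374  -0.24859236]
scene 0.97 676 ((0.4775390923023224, -0.2415686547756195), (0.06555552780628204, 0.14911778271198273), 87.5361099243164) [ 0.4802754  -0.24144833]
```

View pics/t28.png

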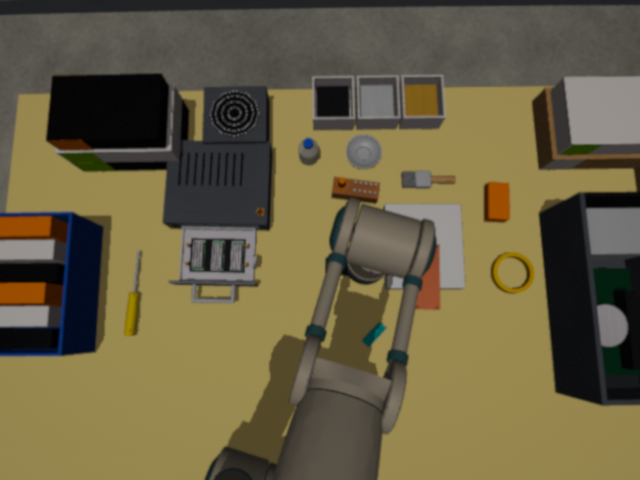

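View pics/s28.png

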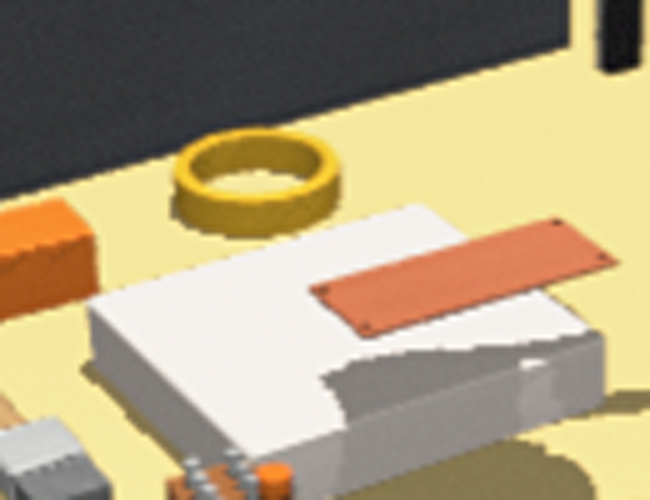

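Request:
jog_arm:
  targets:
    - [0.078, [-0.013, -0.033, 0], 0]
    - [0.078, [-0.013, -0.033, 0], 0]
    - [0.078, [-0.013, -0.033, 0], 0]
    - [0.078, [-0.013, -0.033, -0.02], -0.005]
    - [0.078, [-0.012, -0.033, -0.02], 0]
    - [0.078, [0, 0, -0.03], 0]
    - [0.078, [0, 0, -0.03], 0]
    - [0.078, [0, 0, -0.02], 0]
    - [0.078, [0, 0, 0], 0]
    - [0.078, [0, 0, 0], 0]

```text
clock: 58.1
position: [0.4074, -0.2392, 0.0889]
ee_rot: [-0.707, 0.707, -0.015, 0.015]
contact_force: [0.7, -0.7, -0.1]
width: 0.0781
```

```bash
python3 - <<'E'
from h import *
avg(3);yaw()
j,e=get_image('scene');save('s29',j,6,(260,120,380,220));i,d=get_image('top');save('t29',i,5,(370,200,480,320))
E
```

```text
pos [ 0.4075 -0.2391  0.0893] sd [0.0001 0.0001 0.0001] F [-0.01 -0.01  0.12] w 0.0781 t 58.25 q [-0.68  0.27  1.96  0.    0.91 -2.21]
jaw yaw deg 87.58
```

View pics/s29.png

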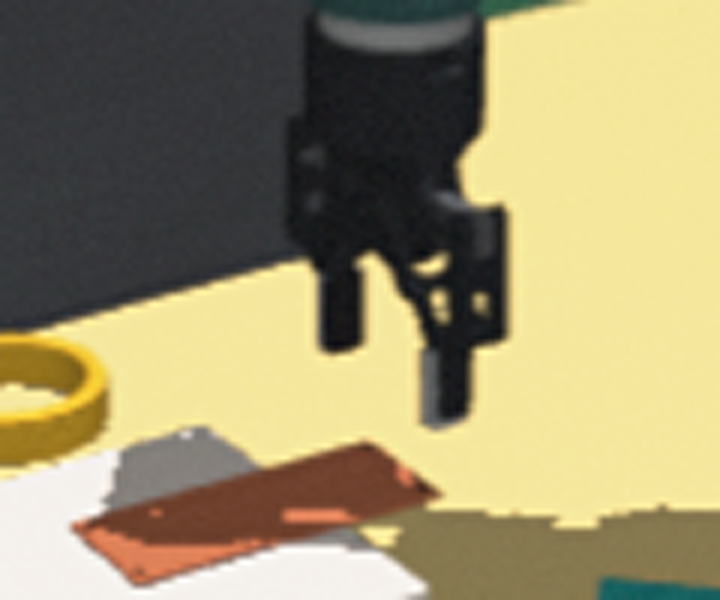

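View pics/t29.png

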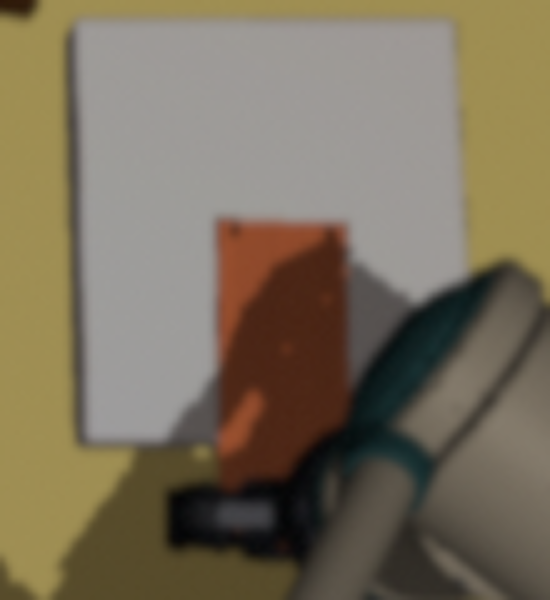

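```bash
python3 - <<'E'
from h import *
p=np.array([[217,218],[349,224],[219,440],[347,420]])/5-.5+[370,200]
w=atz('top',p,.043);print(w.round(4),'far mid',w[:2].mean(0).round(4),'yaw',np.degrees(np.arctan2(w[0,0]-w[1,0],w[0,1]-w[1,1])))
s=np.array([[72,527],[140,586],[368,442],[441,492]])/6-.5+[260,120]
w=atz('scene',s,.043);print(w.round(4),'far mid',w[:2].mean(0),'near mid',w[2:].mean(0))
print(proj('scene',[[.4075,-.2391-.039,.0893-.017+.011],[.4075,-.2391+.039,.0893-.006]])*1-[260,120])
E
```

```text
[[ 0.5526 -0.213   0.043 ]
 [ 0.5491 -0.274   0.043 ]
 [ 0.45   -0.2093  0.043 ]
 [ 0.4585 -0.2681  0.043 ]] far mid [ 0.5508 -0.2435  0.043 ] yaw 3.2556658890327546
[[ 0.5498 -0.2736  0.043 ]
 [ 0.5516 -0.214   0.043 ]
 [ 0.401  -0.2696  0.043 ]
 [ 0.4014 -0.2128  0.043 ]] far mid [ 0.55067551 -0.2438109   0.043     ] near mid [ 0.40118354 -0.24121379  0.043     ]
[[57.05918239 58.93093371]
 [74.15447524 70.01192336]]
```

Request:
jog_arm:
  targets:
    - [0.078, [0.001, -0.0015, -0.015], 0]
    - [0.078, [0, 0, -0.014], 0]
    - [0.078, [0, 0, -0.013], 0]
    - [0.078, [0, 0, 0], 0]
    - [0.078, [0, 0, 0], 0]

```text
clock: 58.98
position: [0.4078, -0.24, 0.0465]
ee_rot: [0.707, -0.707, 0.015, -0.015]
contact_force: [-0.5, 0.0, 1.0]
width: 0.078
```

```bash
python3 - <<'E'
from h import *
avg(3);yaw()
j,e=get_image('scene');save('s30',j,8,(280,140,370,215))
E
```

```text
pos [ 0.408  -0.2401  0.0468] sd [0.     0.     0.0001] F [-0.15  0.02  0.18] w 0.078 t 59.125 q [-0.68  0.34  2.01  0.    0.8  -2.21]
jaw yaw deg 87.58
```

View pics/s30.png

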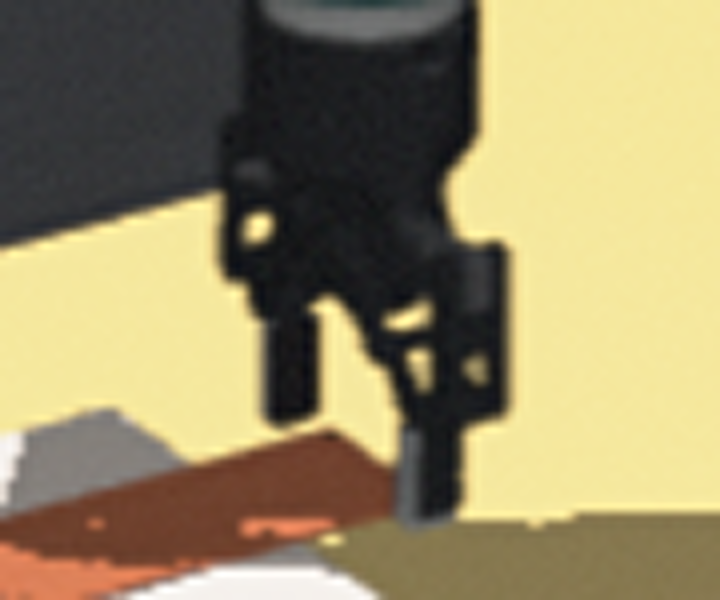

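Request:
jog_arm:
  targets:
    - [0.078, [0, 0, -0.002], 0]
    - [0.078, [0, 0, 0], 0]
    - [0.05, [0, 0, 0], 0]
    - [0.05, [0, 0, 0], 0]
    - [0.05, [0, 0, 0], 0]
    - [0.05, [0, 0, 0], 0]
  force: 80

```text
clock: 59.92
position: [0.4076, -0.2398, 0.0445]
ee_rot: [0.707, -0.707, 0.015, -0.015]
contact_force: [-0.5, -0.6, 2.3]
width: 0.0562
```

```bash
python3 - <<'E'
from h import *
avg(3);yaw()
j,e=get_image('scene');save('s31',j,8,(280,140,370,215))
E
```

```text
pos [ 0.4076 -0.2398  0.0445] sd [0. 0. 0.] F [-0.9   1.09  2.08] w 0.0564 t 60.075 q [-0.68  0.34  2.01  0.    0.79 -2.21]
jaw yaw deg 87.58
```

View pics/s31.png

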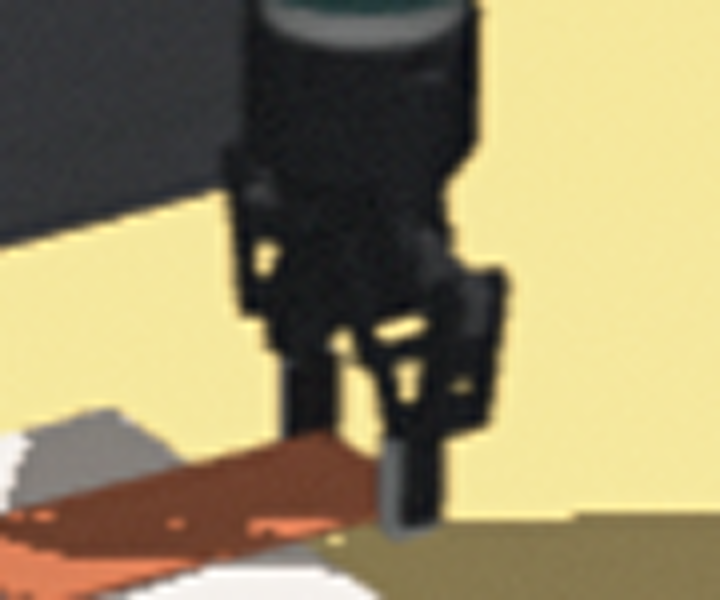

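Request:
jog_arm:
  targets:
    - [0.05, [0, 0, 0.005], 0]
    - [0.05, [0, 0, 0.01], 0]
    - [0.05, [0, 0, 0.015], 0]
    - [0.05, [0, 0, 0.02], 0]
    - [0.05, [0, 0, 0.02], 0]
    - [0.05, [0, 0, 0], 0]
    - [0.05, [0, 0, 0], 0]

```text
clock: 61.0
position: [0.4073, -0.2396, 0.1141]
ee_rot: [0.707, -0.707, 0.015, -0.015]
contact_force: [-0.1, -0.3, -0.8]
width: 0.056
```

```bash
python3 - <<'E'
from h import *
avg(3);yaw()
j,e=get_image('scene');save('s32',j,6,(240,110,360,210))
E
```

```text
pos [ 0.4071 -0.2395  0.1137] sd [0.     0.     0.0001] F [-0.05  0.24 -0.18] w 0.0563 t 61.15 q [-0.68  0.25  1.92  0.    0.98 -2.21]
jaw yaw deg 87.57
```

View pics/s32.png

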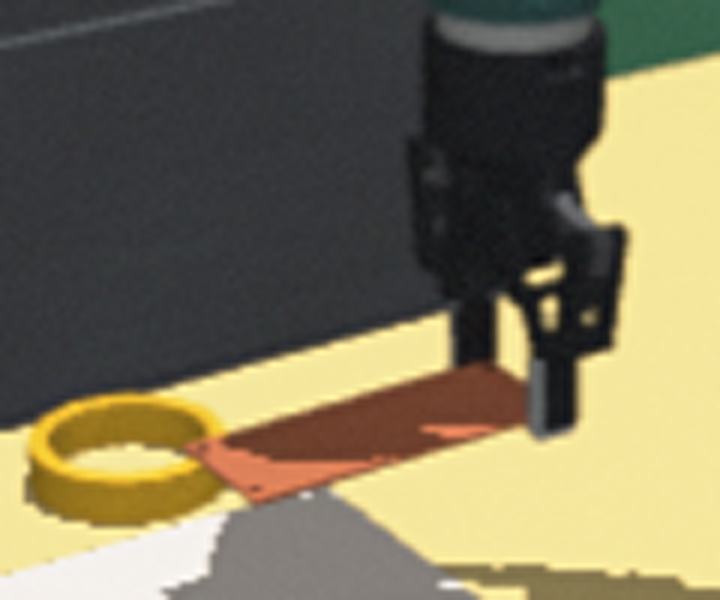

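Request:
jog_arm:
  targets:
    - [0.05, [0, 0.01, 0.025], 0]
    - [0.05, [0, 0.02, 0.03], 0]
    - [0.05, [0, 0.025, 0.025], -0.05]
    - [0.05, [0.008, 0.035, 0], -0.1]
    - [0.05, [0.01, 0.04, 0], -0.13]
    - [0.05, [0.01, 0.04, 0], -0.13]
    - [0.05, [0.01, 0.04, 0], -0.13]
    - [0.05, [0.01, 0.04, 0], -0.13]
    - [0.05, [0.01, 0.04, 0], -0.13]
    - [0.05, [0.01, 0.04, 0], -0.13]

```text
clock: 62.45
position: [0.4756, 0.0915, 0.1939]
ee_rot: [-0.624, 0.625, -0.332, 0.331]
contact_force: [0.6, -0.8, -0.5]
width: 0.0559
```

Request:
jog_arm:
  targets:
    - [0.05, [0.01, 0.04, 0], -0.13]
    - [0.05, [0.01, 0.04, 0], -0.13]
    - [0.05, [0.01, 0.04, 0], -0.13]
    - [0.05, [0.01, 0.04, 0], -0.13]
    - [0.05, [0.01, 0.04, 0], -0.111]
    - [0.05, [0.008, 0.03, 0], 0]
    - [0.05, [0.005, 0.02, 0], 0]
    - [0.05, [0, 0, 0], 0]
    - [0.05, [0, 0, 0], 0]

```text
clock: 63.58
position: [0.5382, 0.339, 0.1941]
ee_rot: [-0.491, 0.492, -0.508, 0.508]
contact_force: [0.2, -0.2, -0.7]
width: 0.0561
```

```bash
python3 - <<'E'
from h import *
avg(4);yaw()
j,e=get_image('scene');save('s33',j,4,(340,130,540,330));i,d=get_image('top');save('t33',i,5,(150,170,290,290))
E
```

```text
pos [0.5384 0.3389 0.1945] sd [0.0001 0.0001 0.0001] F [-0.69  0.47 -0.7 ] w 0.0558 t 63.775 q [ 0.45  0.4   1.45 -0.    1.29  0.49]
jaw yaw deg -1.92
```

View pics/s33.png

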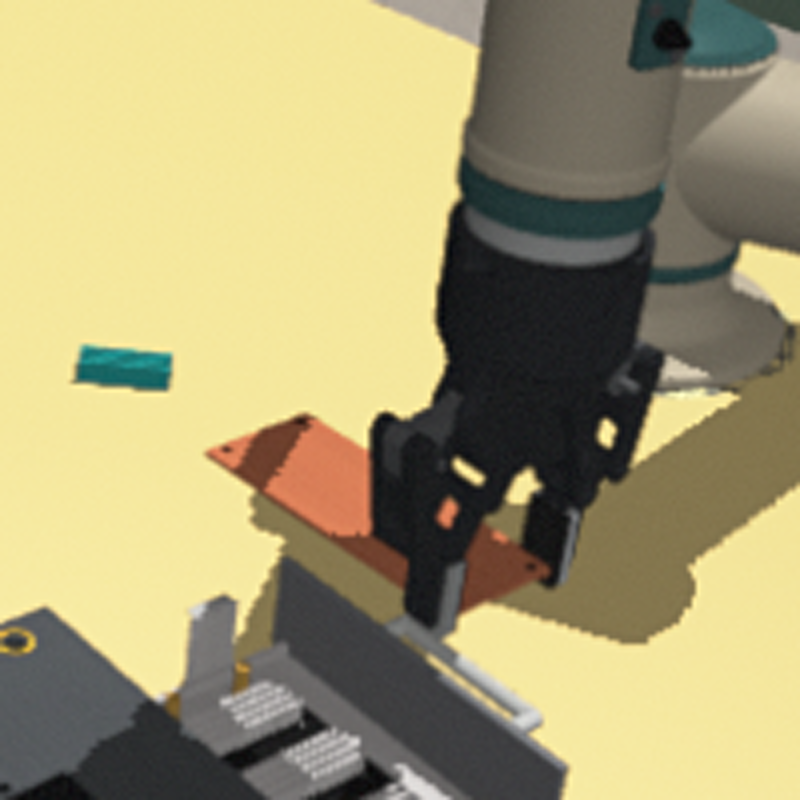

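View pics/t33.png

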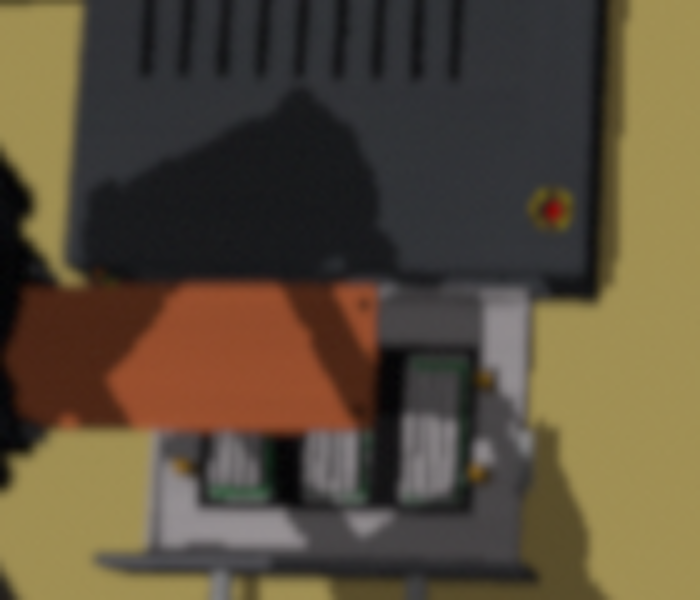

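```bash
python3 - <<'E'
from h import *
p=np.array([[379,284],[373,432],[165,285],[165,428]])/5-.5+[150,170]
w=atz('top',p,.193);print(w.round(4),'end mid',w[:2].mean(0).round(4)); 
u=np.array([.0335,.9994]);c=w[:2].mean(0)[:2]+.075*u;print('centre',c,'tcp-centre',np.array([.5384,.3389])-c)
E
```

```text
[[0.5667 0.1955 0.193 ]
 [0.5059 0.1965 0.193 ]
 [0.5672 0.283  0.193 ]
 [0.5084 0.2807 0.193 ]] end mid [0.5363 0.196  0.193 ]
centre [0.53881696 0.27095002] tcp-centre [-0.00041696  0.06794998]
```

Request:
jog_arm:
  targets:
    - [0.05, [-0.0047, -0.0257, 0], 0]
    - [0.05, [0, 0, -0.03], 0]
    - [0.05, [0, 0, -0.03], 0]
    - [0.05, [0, 0, -0.03], 0]
    - [0.05, [0, 0, -0.03], 0]
    - [0.05, [0, 0, -0.012], 0]
    - [0.05, [0, 0, 0], 0]
    - [0.05, [0, 0, 0], 0]

```text
clock: 64.88
position: [0.5349, 0.3148, 0.0637]
ee_rot: [-0.493, 0.491, -0.508, 0.508]
contact_force: [0.3, -0.9, -0.3]
width: 0.0564
```

```bash
python3 - <<'E'
from h import *
avg(4);yaw()
j,e=get_image('scene');save('s34',j,6,(370,220,490,350));i,d=get_image('top');save('t34',i,6,(155,190,285,310))
E
```

```text
pos [0.5348 0.3148 0.0637] sd [0.0002 0.     0.0002] F [-0.21  0.48 -0.47] w 0.0562 t 65.075 q [ 0.42  0.49  1.66 -0.    0.99  0.45]
jaw yaw deg -1.86
```

View pics/s34.png

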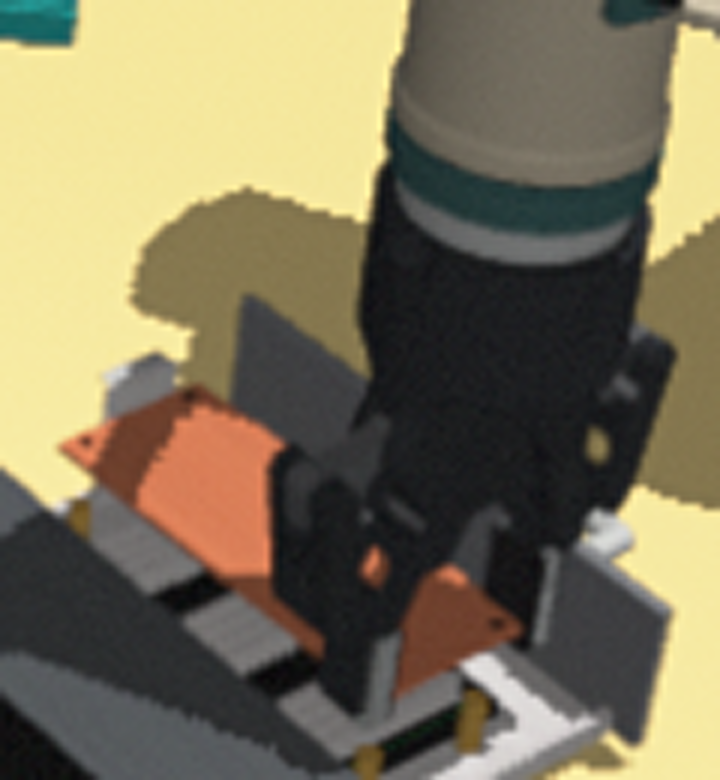

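View pics/t34.png

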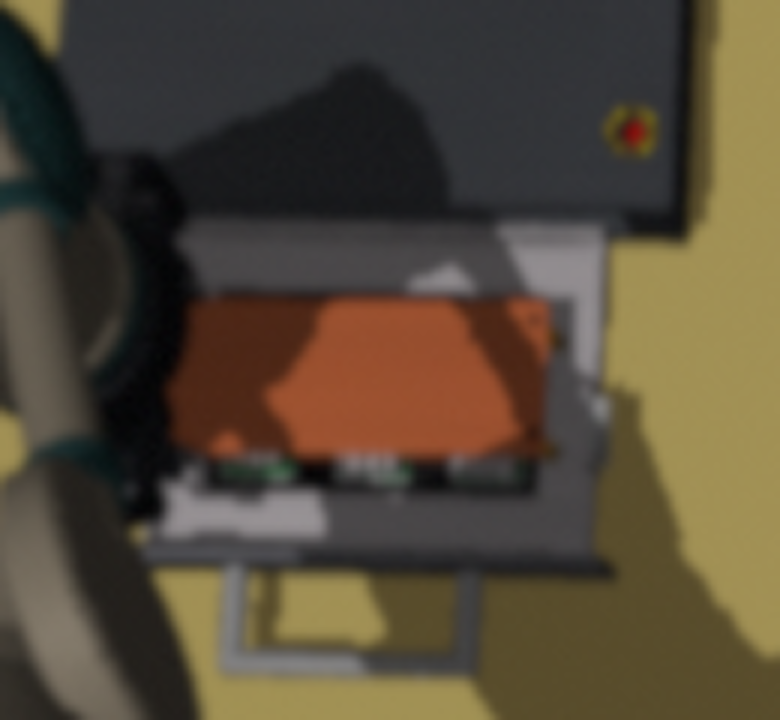

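```bash
python3 - <<'E'
from h import *
p=np.array([[551,300],[546,456],[205,297],[205,452]])/6-.5+[155,190]
w=atz('top',p,.062);print(w.round(4),'end mid',w[:2].mean(0).round(4),'left x',w[2:].mean(0).round(4))
E
```

```text
[[0.5618 0.1708 0.062 ]
 [0.502  0.1718 0.062 ]
 [0.5644 0.3035 0.062 ]
 [0.5047 0.3013 0.062 ]] end mid [0.5319 0.1713 0.062 ] left x [0.5346 0.3024 0.062 ]
```

Request:
jog_arm:
  targets:
    - [0.05, [-0.0015, -0.001, -0.01], -0.007]
    - [0.05, [0, 0, -0.008], 0]
    - [0.05, [0, 0, -0.004], 0]
    - [0.05, [0, 0, 0], 0]
    - [0.05, [0, 0, 0], 0]

```text
clock: 65.8
position: [0.5323, 0.3133, 0.0402]
ee_rot: [0.49, -0.49, 0.51, -0.51]
contact_force: [0.2, -0.0, -1.1]
width: 0.0558
```

```bash
python3 - <<'E'
from h import *
avg(4);yaw()
j,e=get_image('scene');save('s35',j,7,(370,250,480,350));i,d=get_image('top');save('t35',i,6,(155,190,285,310))
E
```

```text
pos [0.5324 0.3134 0.0404] sd [0.     0.     0.0001] F [ 0.41  0.19 -1.12] w 0.0558 t 66.0 q [ 0.42  0.51  1.69 -0.    0.94  0.46]
jaw yaw deg -2.26
```

View pics/s35.png

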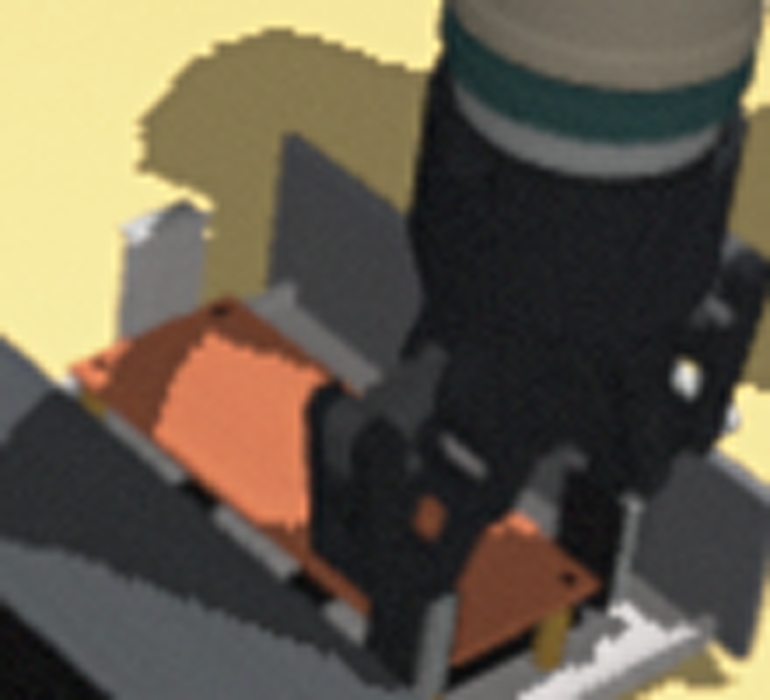

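View pics/t35.png

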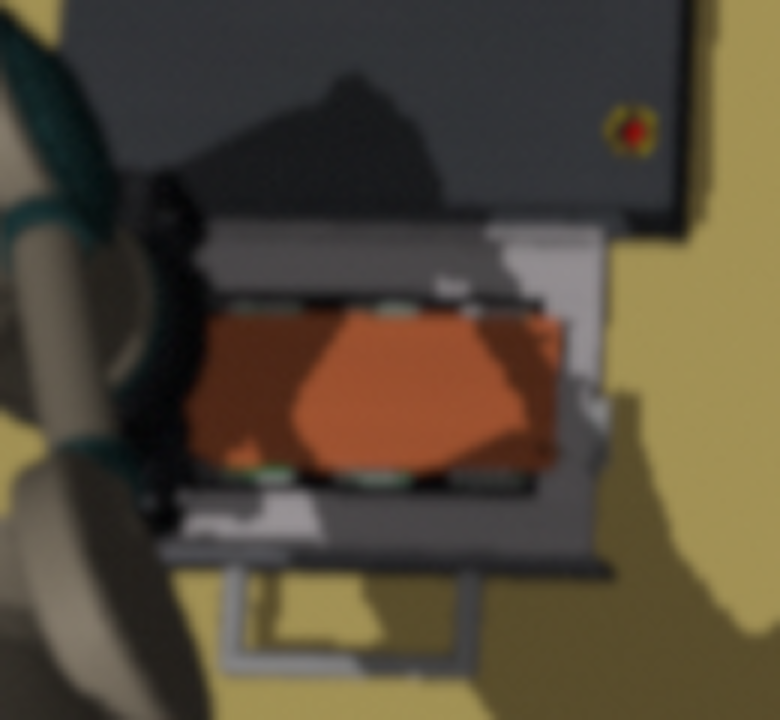

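Request:
jog_arm:
  targets:
    - [0.05, [0, 0, -0.0025], 0]
    - [0.05, [0, 0, -0.002], 0]
    - [0.05, [0, 0, 0], 0]
    - [0.05, [0, 0, 0], 0]

```text
clock: 66.6
position: [0.5328, 0.3135, 0.0365]
ee_rot: [-0.49, 0.49, -0.51, 0.51]
contact_force: [-0.4, -0.3, 5.7]
width: 0.0562
```

Request:
jog_arm:
  targets:
    - [0.05, [0, 0, -0.0008], 0]
    - [0.05, [0, 0, 0], 0]
    - [0.05, [0, 0, 0], 0]

```text
clock: 66.97
position: [0.5332, 0.3135, 0.0364]
ee_rot: [-0.491, 0.489, -0.509, 0.51]
contact_force: [-0.2, -1.2, 8.1]
width: 0.0561
```

Request:
jog_arm:
  targets:
    - [0.058, [0, 0, 0.0005], 0]
    - [0.062, [0, 0, 0], 0]
    - [0.066, [0, 0, 0], 0]
    - [0.066, [0, 0, 0], 0]
    - [0.066, [0, 0, 0.01], 0]
    - [0.066, [0, 0, 0.03], 0]
    - [0.066, [0, 0, 0.05], 0]
    - [0.066, [-0.02, 0, 0.05], 0]
    - [0.05, [-0.04, -0.02, 0.02], 0]
    - [0.03, [-0.05, -0.03, 0], 0]

```text
clock: 68.22
position: [0.4235, 0.264, 0.1985]
ee_rot: [-0.492, 0.488, -0.509, 0.51]
contact_force: [-0.3, -0.6, 0.1]
width: 0.033
```

Request:
jog_arm:
  targets:
    - [0.02, [-0.05, 0, 0], 0]
    - [0.01, [-0.05, 0, 0], 0]
    - [0.0, [-0.03, 0, 0], 0]
    - [0.0, [0, 0, 0], 0]

```text
clock: 68.72
position: [0.2904, 0.263, 0.1963]
ee_rot: [-0.491, 0.49, -0.509, 0.509]
contact_force: [0.1, 0.4, -0.1]
width: 0.0001
```

```bash
python3 - <<'E'
from h import *
avg(3);yaw()
j,e=get_image('scene');save('s36',j,6,(360,240,490,350));i,d=get_image('top');save('t36',i,6,(155,190,285,310));save('t36f',i)
P=cloud('top',d);m=(P[...,0]>.45)&(P[...,0]<.6)&(P[...,1]>.14)&(P[...,1]<.36)
I=i.astype(int);k=m&(I[...,0]>110)&(I[...,2]<70);w=P[k];print(k.sum(),'plate z',np.median(w[:,2]))
A=np.c_[w[:,:2],np.ones(len(w))];print('plane',np.linalg.lstsq(A,w[:,2],rcond=None)[0])
v,u=np.nonzero(k);ww=atz('top',np.c_[u,v],.034)[:,:2].astype(np.float32);print(cv2.minAreaRect(ww))
E
```

```text
pos [0.2932 0.2638 0.1964] sd [0.0006 0.0001 0.0001] F [0.69 0.31 0.09] w 0.0002 t 68.875 q [ 0.56  0.04  1.94 -0.    1.16  0.6 ]
jaw yaw deg -2.26
1713 plate z 0.034064627791175806
plane [ 0.1951232   0.025653   -0.07725765]
((0.5192638039588928, 0.24047806859016418), (0.20634160935878754, 0.14185062050819397), 87.96318054199219)
```

View pics/s36.png

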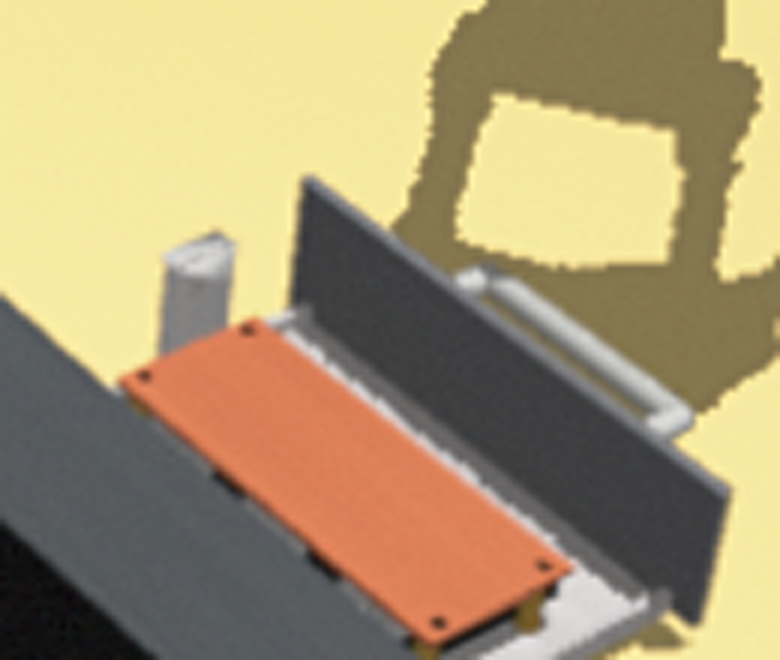

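View pics/t36.png

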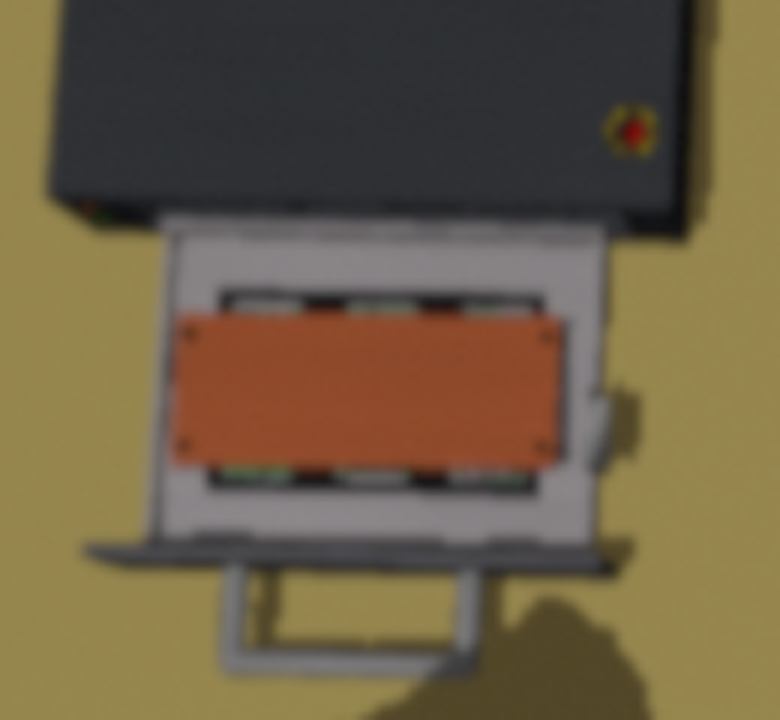

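Request:
jog_arm:
  targets:
    - [0.0, [0.04, -0.007, 0], 0.004]
    - [0.0, [0.04, -0.0065, -0.03], 0.003]
    - [0.0, [0, 0, -0.04], 0]
    - [0.0, [0, 0, -0.04], 0]
    - [0.0, [0, 0, -0.03], 0]
    - [0.0, [0, 0, -0.015], 0]
    - [0.0, [0, 0, 0], 0]
    - [0.0, [0, 0, 0], 0]

```text
clock: 69.97
position: [0.3735, 0.2501, 0.0409]
ee_rot: [-0.492, 0.491, -0.508, 0.508]
contact_force: [0.5, -0.5, 0.0]
width: -0.0002
```

```bash
python3 - <<'E'
from h import *
avg(3);yaw()
j,e=get_image('scene');save('s37',j,6,(390,210,500,330))
E
```

```text
pos [0.3734 0.2502 0.0413] sd [0.0001 0.     0.0001] F [-0.11  0.62 -0.14] w 0.0001 t 70.125 q [ 0.44  0.32  2.06 -0.    0.76  0.47]
jaw yaw deg -1.87
```

View pics/s37.png

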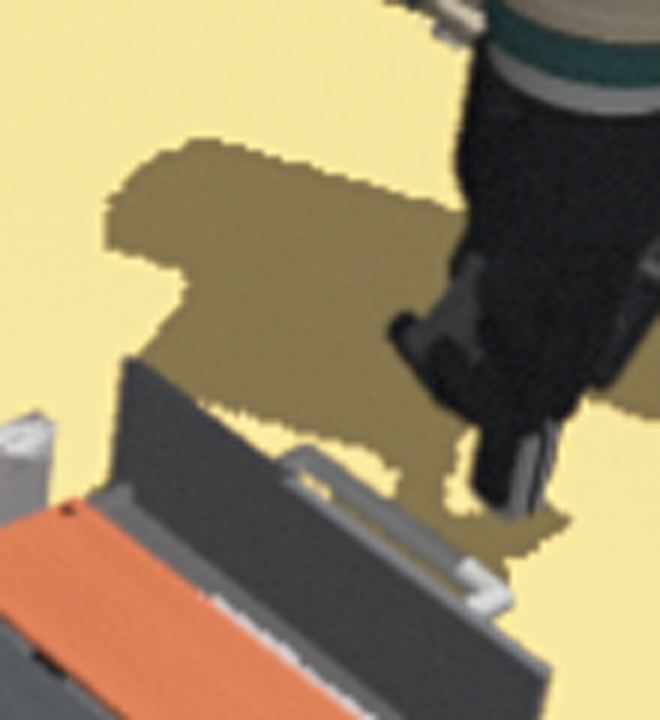

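Request:
jog_arm:
  targets:
    - [0.0, [0.01, -0.0003, 0], 0]
    - [0.0, [0.01, -0.0003, 0], 0]
    - [0.0, [0.005, -0.0002, 0], 0]
    - [0.0, [0.004, -0.0001, 0], 0]
    - [0.0, [0.004, -0.0001, 0], 0]
    - [0.0, [0.004, -0.0001, 0], 0]
    - [0.0, [0.004, -0.0001, 0], 0]
    - [0.0, [0.004, -0.0001, 0], 0]
    - [0.0, [0.004, -0.0001, 0], 0]

```text
clock: 71.3
position: [0.4213, 0.2484, 0.0405]
ee_rot: [0.492, -0.492, 0.508, -0.508]
contact_force: [-0.4, -0.9, -0.3]
width: -0.0002
```

Request:
jog_arm:
  targets:
    - [0.0, [0.006, -0.0002, 0], 0]
    - [0.0, [0.006, -0.0002, 0], 0]
    - [0.0, [0.006, -0.0002, 0], 0]
    - [0.0, [0.006, -0.0002, 0], 0]
    - [0.0, [0.006, -0.0002, 0], 0]
    - [0.0, [0.006, -0.0002, 0], 0]
    - [0.0, [0.006, -0.0002, 0], 0]
    - [0.0, [0.006, -0.0002, 0], 0]
    - [0.0, [0.006, -0.0002, 0], 0]
    - [0.0, [0.006, -0.0002, 0], 0]

```text
clock: 72.55
position: [0.4818, 0.2465, 0.0406]
ee_rot: [-0.492, 0.492, -0.508, 0.508]
contact_force: [-1.3, -1.0, -0.4]
width: -0.0
```

```bash
python3 - <<'E'
from h import *
avg(3);yaw()
j,e=get_image('scene');save('s38',j,6,(370,230,490,350))
E
```

```text
pos [0.4831 0.2468 0.0409] sd [0.0002 0.0001 0.0001] F [0.35 0.29 0.27] w -0.0 t 72.7 q [0.34 0.42 1.86 0.   0.85 0.38]
jaw yaw deg -1.87
```

View pics/s38.png

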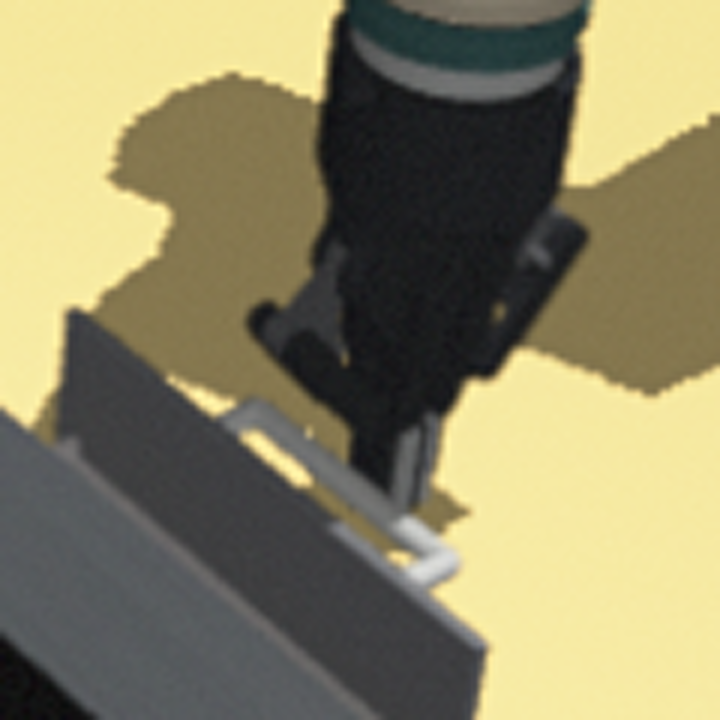

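Request:
jog_arm:
  targets:
    - [0.0, [0.005, -0.0002, 0], 0]
    - [0.0, [0.005, -0.0002, 0], 0]
    - [0.0, [0.005, -0.0002, 0], 0]
    - [0.0, [0.005, -0.0002, 0], 0]
    - [0.0, [0.005, -0.0002, 0], 0]
    - [0.0, [0.005, -0.0002, 0], 0]
    - [0.0, [0.005, -0.0002, 0], 0]
    - [0.0, [0.005, -0.0002, 0], 0]
    - [0.0, [0.005, -0.0002, 0], 0]
    - [0.0, [0, 0, 0], 0]

```text
clock: 74.0
position: [0.5242, 0.2448, 0.0404]
ee_rot: [0.49, -0.493, 0.509, -0.507]
contact_force: [-7.0, 4.0, 4.8]
width: 0.0001
```

Request:
jog_arm:
  targets:
    - [0.0, [0.003, -0.0001, 0], 0]
    - [0.0, [0.003, -0.0001, 0], 0]
    - [0.0, [0.002, 0, 0], 0]
    - [0.0, [0.002, 0, 0], 0]
    - [0.0, [0, 0, 0], 0]

```text
clock: 74.62
position: [0.5341, 0.2445, 0.0404]
ee_rot: [0.49, -0.493, 0.509, -0.507]
contact_force: [-6.2, 1.7, 3.5]
width: 0.0
```

Request:
jog_arm:
  targets:
    - [0.0, [0.002, 0, 0], 0]
    - [0.0, [0.002, 0, 0], 0]
    - [0.0, [0, 0, 0], 0]

```text
clock: 75.0
position: [0.5379, 0.2444, 0.0404]
ee_rot: [0.49, -0.493, 0.509, -0.507]
contact_force: [-7.6, 1.7, 4.9]
width: -0.0001
```

Request:
jog_arm:
  targets:
    - [0.0, [0.002, 0, 0], 0]
    - [0.0, [0.002, 0, 0], 0]
    - [0.0, [0, 0, 0], 0]

```text
clock: 75.38
position: [0.5381, 0.2444, 0.0404]
ee_rot: [0.488, -0.495, 0.511, -0.505]
contact_force: [-13.4, 1.5, 10.2]
width: -0.0001
```

Request:
jog_arm:
  targets:
    - [0.0, [0.003, 0, 0], 0]
    - [0.0, [0, 0, 0], 0]
    - [0.0, [0, 0, 0], 0]
    - [0.0, [-0.005, 0, 0], 0]
    - [0.0, [-0.005, 0, 0], 0]
    - [0.0, [0, 0, 0], 0]

```text
clock: 76.12
position: [0.5362, 0.2443, 0.0403]
ee_rot: [0.491, -0.493, 0.508, -0.508]
contact_force: [-5.8, -0.2, 1.5]
width: -0.0
```

Request:
jog_arm:
  targets:
    - [0.0, [-0.01, 0, 0], 0]
    - [0.0, [-0.02, 0, 0], 0]
    - [0.0, [-0.03, 0, 0], 0]
    - [0.0, [-0.04, 0, 0.02], 0]
    - [0.0, [-0.05, 0, 0.05], 0]
    - [0.0, [-0.05, -0.05, 0.05], 0]
    - [0.0, [0, -0.05, 0.03], 0]
    - [0.0, [0, -0.05, 0], 0]
    - [0.0, [0, -0.05, 0], 0]
    - [0.0, [0, 0, 0], 0]

```text
clock: 77.38
position: [0.3584, 0.0553, 0.1716]
ee_rot: [-0.491, 0.49, -0.508, 0.511]
contact_force: [0.2, 0.6, -0.1]
width: 0.0002
```

```bash
python3 - <<'E'
from h import *
avg(3)
j,e=get_image('scene');i,d=get_image('top');save('s39',j);save('t39',i);save('s39c',j,6,(340,270,450,380))
P=cloud('top',d);z=P[...,2];m=(abs(z-.041)<.006)&(P[...,0]>.50)&(P[...,0]<.567)&(P[...,1]>.215)&(P[...,1]<.275);print(m.sum(),P[m].min(0),P[m].mean(0))
P=cloud('top',np.load('top_d.npy'));
for c in('top','scene'):
  for r in spot_point('drawer_handle',c)[:1]: print(c,r['position'],atz(c,[r['position']],.038))
E
```

```text
pos [0.3581 0.0578 0.1713] sd [0.0002 0.0007 0.0001] F [ 0.13 -0.    0.49] w 0.0 t 77.525 q [-0.03  0.02  2.04  0.    1.09  0.  ]
100 [0.55019806 0.21590534 0.03606782] [0.55435052 0.24547422 0.04216878]
top [215.0, 243.8] [[0.55656394 0.24744277 0.038     ]]
scene [406.0, 319.7] [[0.55395628 0.24097374 0.038     ]]
```

View pics/s39.png

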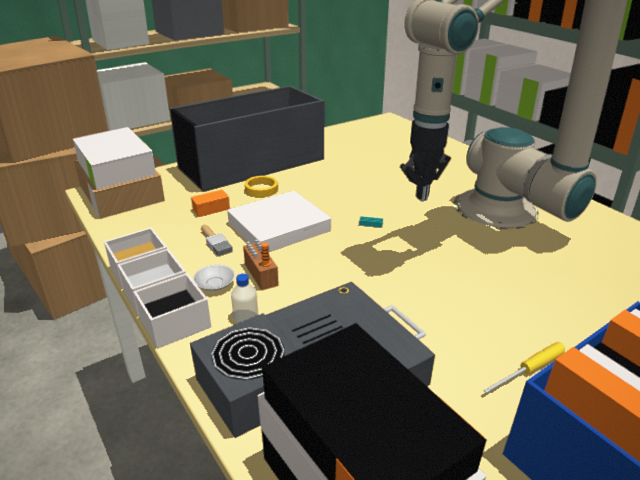

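View pics/t39.png

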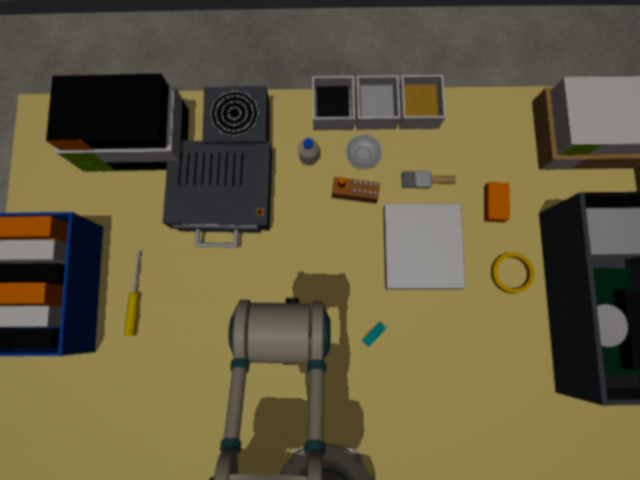

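View pics/s39c.png

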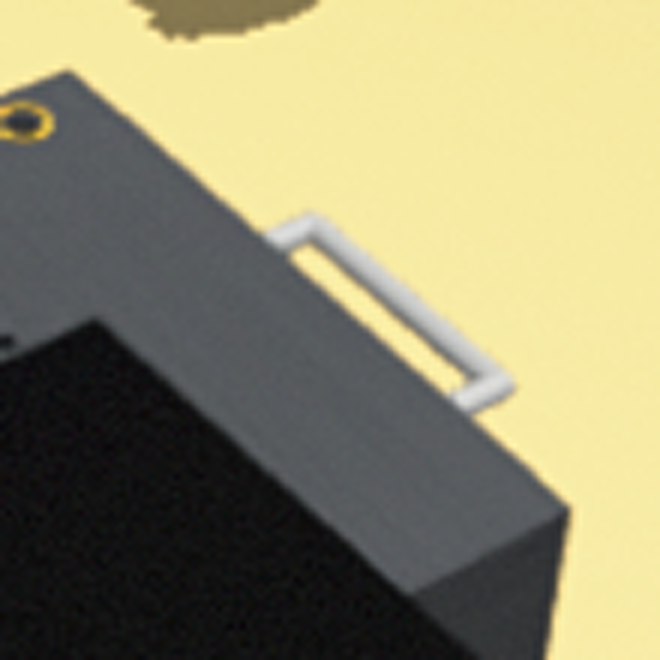

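```bash
python3 - <<'E'
from h import *
print(sign_off())
E
```

```text
the job is handed in; nothing more can be done
None
```

The job is done in the order you asked and was handed in at about 77 s, well inside the 208 s limit.

- **Release:** I pushed the pin down through the ringed hole and the drawer sprang out about 34 mm. The pin is back in its hole in the block, collar seated.
- **Drawer out:** I pulled it until it met resistance at about 9 N. The pictures put it about 132 mm out, a little short of the stated 135 mm, which I took as measuring error because the force showed the stop.
- **SSDs:** All three grey SSDs were on the bench, and each now lies flat in its own lane. I left the turquoise look-alike alone.
- **Cover plate:** I slid it about 50 mm over the near edge of the board, gripped it by the overhanging end and set it on the four standoffs. Its corner holes lined up with the standoff tops to about 1–2 mm. Its top measured 34 mm above the table, as it should.
- **Drawer home:** I pushed until it met its hard stop at over 13 N. After I backed away, the handle was within about 1 mm of its original latched position and the ejector spring did not push it out again.

Two other checks disagreed slightly. The first two SSDs met contact about 1.5 mm above the expected floor height, probably the fingertips touching the lane ribs. They dropped in when released, and the pictures showed them flat. A plane fit to the plate's depth readings came out tilted, because its colour mask also caught surroundings, so I judged the plate by the pictures and its height instead.

The last pictures showed the screwdriver, brush, dish, bottle, tape and carton where they started, and the arm clear of everything.

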